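Post the rejected blade through the scrap chute flap

ROBOT

A 6-joint arm with a two-finger parallel gripper is mounted at the origin on the work surface. World frame = base frame: x ahead of the robot, y to its left, z up, the work surface at z = 0. Lengths are in m, angles in rad, forces in N, time in s.
With the tool pointing down it reaches from about 0.3 to 0.875 m from the base axis. Payload 6.4 kg.
Tool frame: the origin (TCP) lies midway between the tips of the shut fingers; the grasp point (between the pads) lies 19 mm behind it; x points along the fingers, y is the direction in which the jaws open and shut, and the axes are right-handed (so a half turn about x gives the same grasp; the last joint's range is limited). The gripper opens to 85 mm and grips with 20 to 120 N. Pads are 22 mm wide; open, the fingers measure 114 mm over their backs; the gripper's body (76 mm by 85 mm) begins 54 mm behind the grasp point. The pads swing forward as they close: fully open they stand 13 mm farther back than shut.
Start: joints at [1, 0.181, 1.607, -0, 1.354, -0.206], TCP at [0.205, 0.537, 0.231] pointing down, gripper open.
Joint ranges: [-2.99, 2.99], [-0.89, 2.07], [0.3, 2.58], [-1.14, 4.28], [0, 2.63], [-3.12, 3.12]. Speed limits (rad/s): [2.57, 2.57, 3.01, 3.14, 3.14, 3.14].

INTERFACE

Orientations are given as a unit quaternion [w, x, y, z].
In Python, from bench import ctrl gives the robot as it stands.
- The arm moves only by the tool servo_tool, never from a script. Its argument "targets" is a list of rows, each a list of 7 numbers: the turn, a rotation vector about the tool's x, y, z in rad, then the shift along the tool's x, y, z in mm, then the opening, from -1 (shut) to 1 (fully open). A call has exactly 8 rows; each row is the pose to reach, as a shift and turn from the pose measured when the call began, along the tool's axes at that moment; what a row does not reach only later rows make up. A row lasts 1/8 s, in which the tool goes at most 62.5 mm and 10.7 degrees, less where a joint would pass 70% of its speed; a pose out of reach is approached as far as the arm can. A call with a gripper value outside its range is refused whole. The fingers move at their own pace and stop on an object; the grip force is fixed at half the most. Time passes only in rows, so rows that repeat a pose let the fingers close, or fill a call up. It gives the time, the measured TCP pose, the force and the opening at its end, in the units of the state.
- ctrl.get_obs(): the state, without advancing time (a new reading comes with each control period).
- ctrl.camera(name): name is "scene" or "top"; returns a dict with "pixels" (420x560x3 uint8, blue, green, red), "intrinsics" (3x3 intrinsics, pixels), "R" (3x3) and "t" (3): a world point X has camera coordinates R X + t. Camera axes: x right, y down, z forward; pixel columns grow to the right and rows downward; lengths in m; the calibration is good to about 2 mm. A picture is of the moment at which its call begins. There is no depth.
- ctrl.hand_in(): hands the job in, once; it reports no verdict.
The state is a dict: "time_s": time; "q": joint angles; "dq": joint speeds; "joint_efforts": joint torques, N m; "eef_pos": TCP position; "eef_rot": TCP orientation; "wrist_force": force on the tool from outside, world axes, zero at the start; "torque": the same for the moment, N m; "opening": opening from 0.0 (shut) to 1.0 (fully open).
Only numpy, scipy, OpenCV 4.12 (cv2) and the standard library are available. Lean on these libraries where they do the work, as an engineer would, in place of code of your own. Each camera call takes 0.05 s, during which the arm holds its last target.

TASK

Draw the rejected (red-marked) turbine blade out of the rack by its root, lay it flat on the bench clear of the rack and let go; then take it again by its tip end, feed it root first into the lane of the chute and let go while it rests there short of the flap. Then push the loose blade from behind so that it opens the sprung flap itself and drops off the lane's edge into the crate below. Keep the gripper off the flap and leave the two green-marked blades and the jar where they are.

Things in the scene. Friction and masses are not known exactly. Their poses are not given: they have to be found in the camera images.
- reject: The rejected turbine blade, rigid metal, lying flat, 160 mm long, 28 high, 0.12 to 0.3 kg, red patch on its root. Origin: underside, mid-length; +x to the root end. Root: heavy steel block x = 20 to 80 mm, 40 wide (y). Airfoil: x = -64 to 20, 24 wide, 13 thick at mid-height. Tip shroud: block x = -80 to -64, 30 wide, 28 high. Centre of mass x = 33 mm.
- reject_root (a point): Centre of the reject's root end face: blade x = +80 mm, 14 mm above its underside. At the start the blade lies in any one of the rack's three slots, root outwards; only the last 48 to 54 mm of the root stick out of the rack's front, all the rest is under its roof.
- reject_tip (a point): Centre of the reject's tip end face: blade x = -80 mm, 14 mm above its underside.
- good_a: A good blade, same shape and size and axes as the reject, but with a green patch on its root; it stays in its rack slot.
- good_b: The other good blade, green patch; it stays in its rack slot.
- rack: Fixed plywood rack of three roofed slots side by side (y = -85, 0, +85 mm), 44 mm high, 126 deep, 288 wide. Origin: on the bench at the middle of its open front; +x points straight out of the slots (the way to draw a blade), z up. Slots are 52 mm wide, 36 high, 118 deep, closed at the back, without floor: the blades lie on the bench.
- chute: Fixed plywood stand 170 mm high and wide with a straight open-topped steel lane on top. Origin: on the bench under the middle of the lane's mouth; +x is the push direction. Level lane floor 170 mm above the bench from x = 0 (mouth) to 110 mm, where it ends in the edge to drop off. Blue cheeks, 8 thick, 24 above the floor, leave 52 mm between: closed fingers fit in, fingers astride a blade do not.
- flap (a joint): Sprung yellow flap at chute x = 142 mm, 32 past the lane's edge: a plate 50 mm wide from its hinge, 54 above the lane floor, to 3 below it. Angle: 0 = shut, up to 1.45 rad pushed outwards (+x); about 1 to 2 N opens it and it springs shut. Past x = 122 mm the cheeks rise to 60 above the lane floor and carry a cross bar over the hinge, up to 65.
- crate: Fixed open plywood crate, 270 mm long (its x, same direction as the chute's x), 230 wide, 100 high, walls and floor 9 mm thick. Origin: under its centre, on the bench. It stands under and beyond the lane's edge, its rim 70 mm below the lane floor. A steep steel lip, 55 degrees, slopes down from just under the edge over the crate's near wall, so the blade slides off it into the crate.
- jar: Closed jar with a blue cap standing on the bench, 56 mm across, 85 mm high; a bystander. Origin: centre of its underside.

How it is judged:
On the way, in this order (a step that is already met when the one before it is completed fails the run):
1. the reject has been drawn clear of the rack, lies flat on the bench and has been let go ((x of reject_tip in the frame of rack above 0.005 m or y of reject_tip in the frame of rack above 0.15 m or y of reject_tip in the frame of rack below -0.15 m) and height (world z) of reject below 0.006 m and angle between reject's own z axis and vertical below 0.1 rad and contact force between reject and the fingers below 0.2 N and linear speed of reject below 0.03 m/s), for 0.2 s.
2. the reject, root first, rests in the chute's lane, let go, with its tip end still outside the mouth (x of reject_root in the frame of chute above 0.05 m and x of reject_tip in the frame of chute below 0 m and y of reject_root in the frame of chute between -0.03 and 0.03 m and height (world z) of reject_root between 0.16 and 0.2 m and contact force between reject and the fingers below 0.2 N and linear speed of reject below 0.03 m/s), for 0.2 s.
3. the reject itself has pushed the flap open, root end first (value of joint flap above 0.3 rad and x of reject_root in the frame of chute above 0.16 m and x of reject_tip in the frame of chute below 0.11 m and contact force between reject and flap above 0.05 N), for 0.02 s.
At the end, for the whole second after the job is handed in: The reject lies at rest in the crate (its middle within the crate's walls and below the rim), the flap has swung shut (under 0.08 rad), the two good blades are within 15 mm and the jar within 20 mm of where they began (x of reject in the frame of crate between -0.126 and 0.126 m and y of reject in the frame of crate between -0.106 and 0.106 m and z of reject in the frame of crate between 0 and 0.1 m and linear speed of reject below 0.03 m/s and value of joint flap below 0.08 rad and distance of each of good_a, good_b from where it was at the start of the episode below 0.015 m and distance of jar from where it was at the start of the episode below 0.02 m); the robot touches nothing.
It fails at once if the gripper or arm touches the flap (over 1 N) (contact force between any of the fingers, the arm and flap above 1 N).
It fails at once if a good blade is moved more than 15 mm or the jar more than 20 mm (distance of any of good_a, good_b from where it was at the start of the episode above 0.015 m or distance of jar from where it was at the start of the episode above 0.02 m).
It also fails if it takes over 67 s, if anything falls off the work surface, if the arm or the gripper's body presses on something with over 40 N, if the wrist force passes 120 N, or if a joint passes its speed limit or range.

## Working session

There is one attempt and no reset: what is moved stays moved. The work goes in short steps, Python scripts to look and compute and a tool call to move; the robot and the scene stay as the last step left them, time stands still between calls to the robot, and variables do not carry over. Pictures are saved under pics/ and viewed, and the job is handed in when it is done.

Besides the shell and the picture viewer there is one more tool, called after "Call:" in YAML: its name, and indented under it one key for each argument. servo_tool: Moves the arm, as the interface text tells. Its arguments: {"type":"object","properties":{"targets":{"type":"array","items":{"type":"array","items":{"type":"number"}}}},"required":["targets"]}

```bash
ls; mkdir -p pics; python3 - <<'E'
from bench import ctrl
import cv2,json
o=ctrl.get_obs();print(o)
for n in("scene","top"):
    c=ctrl.camera(n);cv2.imwrite(f"pics/{n}0.png",c["pixels"]);print(n,c["intrinsics"],c["R"],c["t"])
E
```

```text
pics
{'time_s': 0.0, 'q': array([ 9.99695508e-01,  1.81514868e-01,  1.60804200e+00, -3.21158546e-06,
        1.35378637e+00, -2.06293927e-01]), 'dq': array([ 0.00018022,  0.00091817,  0.00053755, -0.00021376,  0.00158463,
       -0.0005433 ]), 'joint_efforts': array([ 2.16603046e-03, -4.44874370e+01, -3.51336730e+01, -4.17078672e-05,
        9.00226791e-03,  4.78000231e-05]), 'eef_pos': array([0.20481224, 0.53668355, 0.23038244]), 'eef_rot': array([ 0.69514252,  0.12769123,  0.69560959, -0.12883758]), 'wrist_force': array([ 0.47012045,  0.22881972, -0.46648756]), 'torque': array([-0.04461011,  0.00558619, -0.01806048]), 'opening': 0.9949828735778311}
scene [[392.93579592   0.         281.08542778]
 [  0.         392.93579592 207.13419502]
 [  0.           0.           1.        ]] [[-0.88806989  0.45941092 -0.01653729]
 [ 0.26420112  0.4806173  -0.83618466]
 [-0.37620426 -0.74695958 -0.54819863]] [ 0.56235586 -0.01576758  1.36548984]
top [[401.54925584   0.         281.61388363]
 [  0.         401.54925584 207.151294  ]
 [  0.           0.           1.        ]] [[-0.00424785 -0.99991605  0.01224148]
 [-0.99406161  0.00289123 -0.10878033]
 [ 0.10873581 -0.01263086 -0.99399044]] [-0.01831434  0.63164292  1.09442486]
```

View pics/scene0.png

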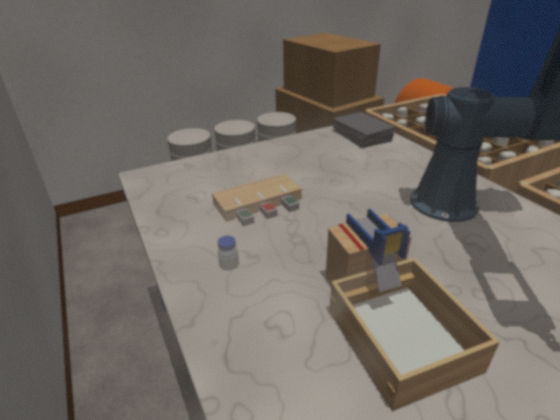

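View pics/top0.png

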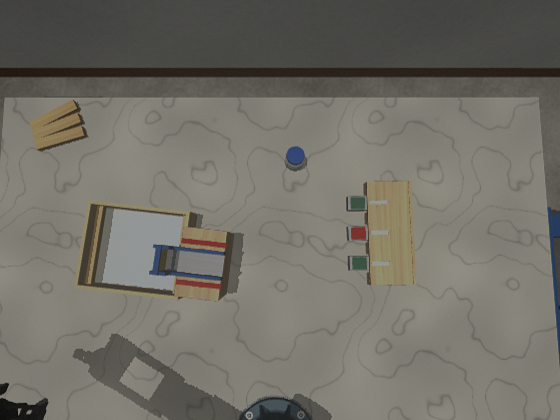

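The top view shows the rack on the right with its slots opening left: red root at (358,233), green roots at (357,203) and (358,263). The jar is at (295,157). The chute is on the left with its mouth near (228,262), pushing left, and the crate lies beyond it. Next I measure these.

```bash
cat > h.py <<'E'
from bench import ctrl
import cv2,numpy as np
from scipy.spatial.transform import Rotation as Ro
np.set_printoptions(precision=4,suppress=True)
def ray(c,u,v,z):
    K,R,t=c["intrinsics"],c["R"],c["t"]
    C=-R.T@t; d=R.T@np.linalg.solve(K,[u,v,1.]); return C+d*(z-C[2])/d[2]
def proj(c,X):
    p=c["R"]@np.asarray(X,float)+c["t"]; p=c["intrinsics"]@p; return p[:2]/p[2]
def crop(c,x0,y0,x1,y1,s,name):
    im=cv2.resize(c["pixels"][y0:y1,x0:x1],None,fx=s,fy=s,interpolation=cv2.INTER_CUBIC);cv2.imwrite("pics/"+name,im)
def tri(cs,uvs):
    Ps=[c["intrinsics"]@np.c_[c["R"],c["t"]] for c in cs]
    X=cv2.triangulatePoints(Ps[0],Ps[1],np.array(uvs[0],float),np.array(uvs[1],float))[:,0]
    return X[:3]/X[3]
E
python3 - <<'E'
from h import *
t=ctrl.camera("top");s=ctrl.camera("scene")
crop(t,335,170,425,295,4,"t_rack.png");crop(t,70,190,250,310,4,"t_chute.png");crop(s,310,190,430,300,5,"s_chute.png")
hsv=cv2.cvtColor(t["pixels"],cv2.COLOR_BGR2HSV)
H,S,V=cv2.split(hsv)
def blobs(m,z,name,amin=30):
    n,l,st,ce=cv2.connectedComponentsWithStats(m.astype(np.uint8))
    for i in range(1,n):
        if st[i,4]>amin:
            pts=np.argwhere(l==i)[:,::-1].astype(np.float32)
            print(name,st[i],ce[i],ray(t,*ce[i],z),cv2.minAreaRect(pts))
blobs(((H<8)|(H>172))&(S>130),.028,"red")
blobs((H>50)&(H<90)&(S>60),.028,"green")
blobs((H>105)&(H<130)&(S>120),.194,"blue")
blobs((H>10)&(H<25)&(S>60)&(V>120),.044,"wood",300)
E
```

```text
red [351 227  14  12 148] [357.9257 232.8378] [ 0.5589 -0.2352  0.028 ] ((357.5, 232.5), (11.0, 13.0), 90.0)
red [181 238  45  10 199] [203.5226 242.598 ] [0.5333 0.198  0.028 ] ((203.1646270751953, 242.51828002929688), (44.39348220825195, 4.527693271636963), 6.34019136428833)
red [176 280  45   9 201] [198.5124 283.7463] [0.42   0.2099 0.028 ] ((198.0247039794922, 283.76116943359375), (44.589630126953125, 4.596161842346191), 5.90614128112793)
green [351 198  14  10 125] [357.248 202.472] [ 0.645  -0.2354  0.028 ] ((357.5, 202.5), (13.0, 9.0), 0.0)
green [353 258  14  11 147] [359.1905 263.0612] [ 0.4746 -0.2366  0.028 ] ((359.5, 263.0), (10.0, 13.0), 90.0)
blue [287 147  17  17 238] [295.0294 154.9202] [ 0.7427 -0.0519  0.194 ] ((295.0, 155.0), (16.0, 16.0), 90.0)
blue [548 208  12 148 540] [554.787  261.2741] [ 0.4817 -0.6728  0.194 ] ((558.3680419921875, 281.15228271484375), (147.41015625, 10.687057495117188), 85.91438293457031)
blue [150 245  11  29 111] [156.1622 258.6036] [0.4923 0.2793 0.194 ] ((155.1387176513672, 259.0982360839844), (6.538459300994873, 29.042922973632812), 8.
[... 701 characters left out ...]
38645935058594)
wood [405 181  11 103 640] [409.9219 234.6625] [ 0.5526 -0.3766  0.044 ] ((409.6022033691406, 231.94198608398438), (102.2269287109375, 7.515913009643555), 86.98721313476562)
wood [ 74 200  71  94 561] [ 97.057  248.1301] [0.519  0.4861 0.044 ] ((108.72651672363281, 246.85194396972656), (60.86894607543945, 88.61225891113281), 6.632514476776123)
wood [180 216  47  36 733] [201.5962 236.2565] [0.5504 0.2007 0.044 ] ((203.1615447998047, 233.70770263671875), (45.39670944213867, 30.8846492767334), 7.125016689300537)
wood [169 276  51  25 647] [194.5688 289.8609] [0.405  0.2172 0.044 ] ((194.26239013671875, 289.376220703125), (48.7568244934082, 22.78635025024414), 5.710593223571777)
```

View pics/t_rack.png

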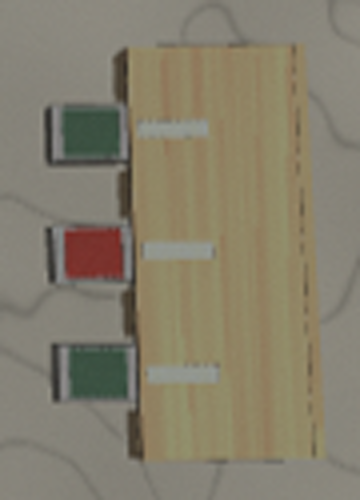

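View pics/t_chute.png

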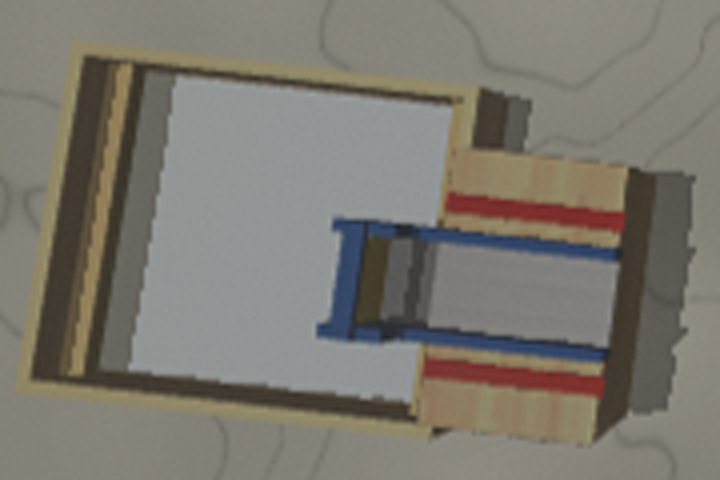

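View pics/s_chute.png

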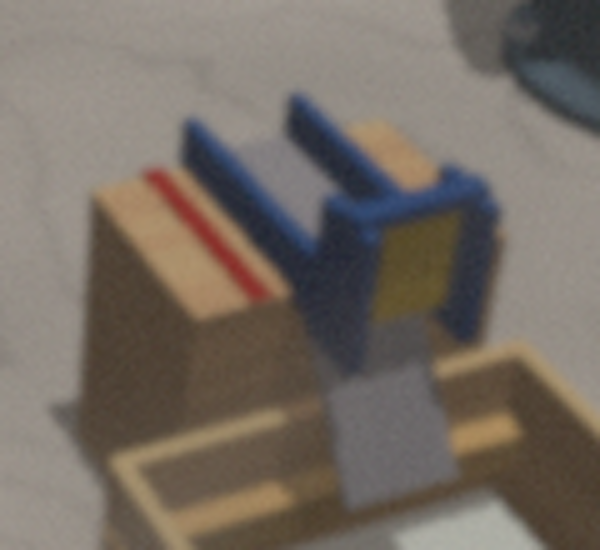

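```bash
python3 - <<'E'
from h import *
t=ctrl.camera("top");s=ctrl.camera("scene")
P=lambda x,y,z,o:ray(t,o[0]+x/4,o[1]+y/4,z)
r=(335,170);c=(70,190)
a,b=P(127,47,.044,r),P(141,460,.044,r);print("rack front",a,b,np.linalg.norm(a-b),"mid",(a+b)/2)
x=np.array([-(b-a)[1],(b-a)[0]]);x/=np.linalg.norm(x);x*=np.sign(x[1]);print("rack x",x,np.degrees(np.arctan2(x[1],x[0])))
e,f=P(53,227,.028,r),P(53,283,.028,r)
print("reject end top corners",e,f,np.linalg.norm(e-f),((e+f)/2-(a+b)/2)[:2]@x)
e,f=P(134,224,.028,r),P(134,281,.028,r);print("at rack front",e,f)
e,f=P(48,105,.028,r),P(48,162,.028,r);print("good1",e,f)
e,f=P(56,345,.028,r),P(57,401,.028,r);print("good2",e,f)
hsv=cv2.cvtColor(t["pixels"],cv2.COLOR_BGR2HSV);H,S,V=cv2.split(hsv)
m=(((H<8)|(H>172))&(S>130)).astype(np.uint8);n,l,st,ce=cv2.connectedComponentsWithStats(m)
for i in range(1,n):
    if st[i,4]>100:
        pts=np.argwhere(l==i)[:,::-1]; z=.028 if st[i,0]>300 else .17
        X=np.array([ray(t,*p,z)[:2] for p in pts]);d=cv2.fitLine(X.astype(np.float32),2,0,.001,.001).ravel();print("red",X.mean(0),d,np.degrees(np.arctan2(d[1],d[0])))
m=((H>105)&(H<130)&(S>120)).astype(np.uint8);n,l,st,ce=cv2.connectedComponentsWithStats(m)
for i in range(1,n):
    if 80<st[i,4]<105:
        pts=np.argwhere(l==i)[:,::-1]
        X=np.array([ray(t,*p,.194)[:2] for p in pts]);d=cv2.fitLine(X.astype(np.float32),2,0,.001,.001).ravel();print("blue",X.mean(0),d,np.degrees(np.arctan2(d[1],d[0])))
g,h=P(629,167,.17,c),P(597,443,.17,c);print("stand mouth",g,h,np.linalg.norm(g-h),(g+h)/2)
g,h=P(620,254,.194,c),P(607,356,.194,c);print("cheek mouth",g,h,np.linalg.norm(g-h),(g+h)/2)
# triangulate cheek mouth ends: scene crop 310,190,x5
S_=lambda x,y:(310+x/5,190+y/5)
for st_,tt in (((190,124),(620,254)),((297,99),(607,356)),((97,195),(629,167)),((197,318),(455,150))):
    print("tri",tri([t,s],[(c[0]+tt[0]/4,c[1]+tt[1]/4),S_(*st_)]))
n=cv2.inRange(hsv,(105,120,0),(130,255,255))
j=ray(t,295,155,.085);print("jar",j)
E
```

```text
rack front [ 0.7018 -0.2604  0.044 ] [ 0.4155 -0.2622  0.044 ] 0.28630910222827555 mid [ 0.5586 -0.2613  0.044 ]
rack x [-0.0062  1.    ] 90.35400016223541
reject end top corners [ 0.5762 -0.2083  0.028 ] [ 0.5368 -0.2074  0.028 ] 0.039344809532162635 0.053488461204458715
at rack front [ 0.5781 -0.2656  0.028 ] [ 0.538  -0.2644  0.028 ]
good1 [ 0.6629 -0.2066  0.028 ] [ 0.6222 -0.2058  0.028 ]
good2 [ 0.4936 -0.2085  0.028 ] [ 0.4549 -0.2084  0.028 ]
red [ 0.5589 -0.2352] [ 0.0124 -0.9999  0.5589 -0.2352] -89.2893
red [0.5303 0.1728] [0.1142 0.9935 0.5303 0.1728] 83.44165
red [0.4312 0.1823] [0.116  0.9933 0.4312 0.1823] 83.34015
blue [0.5115 0.1796] [0.1176 0.9931 0.5115 0.1796] 83.24879
blue [0.4514 0.1819] [0.1108 0.9938 0.4514 0.1819] 83.637085
stand mouth [0.5565 0.1147 0.17  ] [0.3906 0.1322 0.17  ] 0.16677054548628675 [0.4736 0.1234 0.17  ]
cheek mouth [0.5037 0.1166 0.194 ] [0.4439 0.1236 0.194 ] 0.060203018236249406 [0.4738 0.1201 0.194 ]
tri [0.5029 0.1182 0.185 ]
tri [0.4422 0.1256 0.1848]
tri [0.5561 0.1167 0.1586]
tri [0.5686 0.2226 0.1619]
jar [ 0.7689 -0.057   0.085 ]
```

```bash
cat >> h.py <<'E'
def rot(): 
    w,x,y,z=ctrl.get_obs()["eef_rot"]; return Ro.from_quat([x,y,z,w])
def go(x,y,z,yaw,pitch=0.):
    """yaw deg = heading of the jaw axis; tool down. pitch = extra rotation (deg) about jaw axis"""
    o=ctrl.get_obs();R=rot()
    best=None
    for k in(0,180):
        a=np.radians(yaw+k);ty=np.array([np.cos(a),np.sin(a),0]);tx=np.array([0,0,-1.]);tz=np.cross(tx,ty)
        D=Ro.from_matrix(np.c_[tx,ty,tz]);D=Ro.from_rotvec(np.radians(pitch)*ty*(1 if k==0 else -1))*D
        r=(R.inv()*D).as_rotvec()
        if best is None or np.linalg.norm(r)<np.linalg.norm(best):best=r
    print("turn",best,"shift mm",1000*R.inv().apply(np.array([x,y,z])-o["eef_pos"]))
def st():
    o=ctrl.get_obs();print(o["time_s"],o["eef_pos"],o["wrist_force"],o["opening"],"q",o["q"]);print(rot().as_matrix())
E
python3 - <<'E'
from h import *
st();go(.3,.3,.34,0.4);go(.557,-.234,.12,0.4)
E
```

```text
0.3 [0.205 0.537 0.231] [-0.2268 -0.2215  0.5425] 0.9996934931064023 q [ 0.9997  0.1811  1.6073  0.      1.3538 -0.2063]
[[-0.0003  0.3568  0.9342]
 [-0.0005  0.9342 -0.3568]
 [-1.     -0.0006 -0.0001]]
turn [1.199  0.0002 0.0006] shift mm [-108.9263 -187.6136  173.2676]
turn [1.199  0.0002 0.0006] shift mm [ 111.2476 -594.646   603.9102]
```

Call:
servo_tool:
  targets:
    - [0.15, 0, 0, -55, 0, 0, 0.4]
    - [0.3, 0, 0, -110, 0, 0, 0.4]
    - [0.45, 0, 0, -110, -50, 50, 0.4]
    - [0.6, 0, 0, -110, -90, 90, 0.4]
    - [0.75, 0, 0, -110, -130, 130, 0.4]
    - [0.9, 0, 0, -110, -170, 170, 0.4]
    - [1.05, 0, 0, -110, -210, 210, 0.4]
    - [1.199, 0, 0, -110, -250, 250, 0.4]

```text
time_s: 1.3
eef_pos: [0.3498, 0.2127, 0.3413]
eef_rot: [0.501, 0.5, 0.5, -0.499]
wrist_force: [1.5, 0.1, -0.5]
opening: 0.704
```

```bash
python3 - <<'E'
from h import *
st();go(.557,-.234,.12,0.4)
E
```

```text
1.3 [0.3498 0.2127 0.3413] [ 1.4824  0.1223 -0.4907] 0.704028747734818 q [ 0.2548 -0.288   1.8352 -0.0004  1.5938  0.2524]
[[ 0.0007  1.      0.0024]
 [-0.0002  0.0024 -1.    ]
 [-1.      0.0007  0.0002]]
turn [-0.0045  0.0002 -0.0007] shift mm [221.5609 205.9758 447.18  ]
```

Call:
servo_tool:
  targets:
    - [0, 0, 0, 0, 25, 55, 0.4]
    - [0, 0, 0, 0, 50, 110, 0.4]
    - [0, 0, 0, 0, 80, 170, 0.4]
    - [0, 0, 0, 0, 105, 230, 0.4]
    - [0, 0, 0, 30, 130, 285, 0.4]
    - [-0.004, 0, 0, 90, 160, 340, 0.4]
    - [-0.004, 0, 0, 150, 185, 400, 0.4]
    - [-0.004, 0, 0, 210, 206, 447, 0.4]

```text
time_s: 2.3
eef_pos: [0.5358, -0.1871, 0.1864]
eef_rot: [0.502, 0.499, 0.501, -0.498]
wrist_force: [-0.2, 0.4, 1.1]
opening: 0.7
```

```bash
python3 - <<'E'
from h import *
st();go(.557,-.232,.003,0.6)
t=ctrl.camera("top");crop(t,320,150,440,310,4,"t1.png");s=ctrl.camera("scene");crop(s,200,120,320,230,5,"s1.png")
E
```

```text
2.3 [ 0.5358 -0.1871  0.1864] [-0.153   0.3729  1.1281] 0.7003515484583352 q [-0.5452  0.2066  1.6713  0.0002  1.2617 -0.5511]
[[ 0.0018  1.      0.0059]
 [-0.0009  0.0059 -1.    ]
 [-1.      0.0018  0.0009]]
turn [-0.0046  0.0009 -0.0018] shift mm [183.436   20.6416  44.8893]
```

View pics/s1.png

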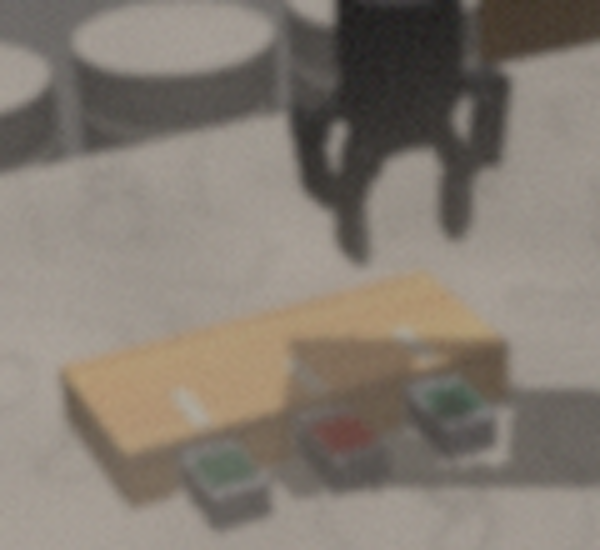

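The scene view shows the gripper above and slightly out from the red root at crop (340,435), with the green roots on either side. I'm moving over it and descending.

Call:
servo_tool:
  targets:
    - [0, 0, 0, 20, 21, 43, 0.4]
    - [0, 0, 0, 60, 21, 43, 0.4]
    - [0, 0, 0, 90, 21, 43, 0.4]
    - [0, 0, 0, 120, 21, 43, 0.4]
    - [0, 0, 0, 145, 21, 43, 0.4]
    - [0, 0, 0, 165, 21, 43, 0.4]
    - [0, 0, 0, 176, 21, 43, 0.4]
    - [0, 0, 0, 182, 21, 43, 0.4]

```text
time_s: 3.4
eef_pos: [0.5521, -0.2292, -0.0025]
eef_rot: [0.497, 0.498, 0.504, -0.5]
wrist_force: [0.7, 0.5, -0.1]
opening: 0.704
```

```bash
python3 - <<'E'
from h import *
st();go(.557,-.231,.003,0.6)
t=ctrl.camera("top");crop(t,320,150,440,310,4,"t2.png");s=ctrl.camera("scene");crop(s,200,120,320,230,5,"s2.png")
E
```

```text
3.4 [ 0.5521 -0.2292 -0.0025] [ 0.6874  0.4826 -0.1176] 0.703812063860059 q [-0.5911  0.5391  1.6642 -0.0014  0.9484 -0.5933]
[[-0.009   1.      0.003 ]
 [ 0.0047  0.003  -1.    ]
 [-0.9999 -0.009  -0.0047]]
turn [-0.0075 -0.0047  0.009 ] shift mm [-5.587   4.8048  1.8196]
```

View pics/s2.png

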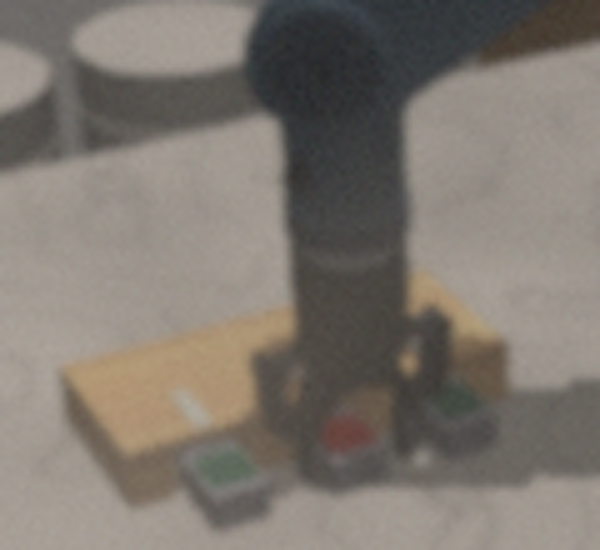

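View pics/t2.png

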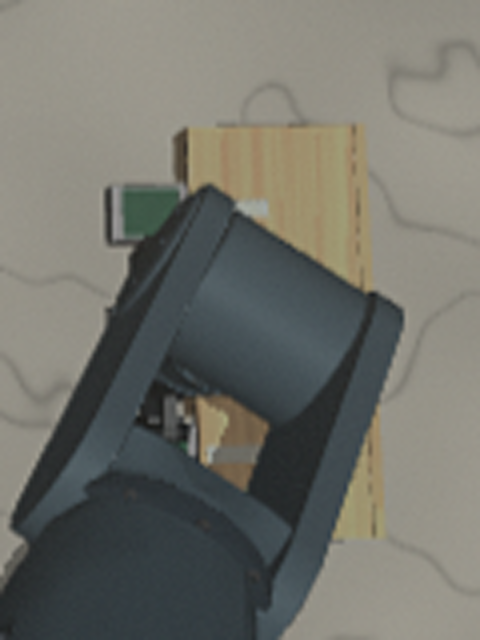

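The fingers straddle the red root (red at crop (347,432)) with clearance to both green ones. I'll raise slightly, centre and close.

Call:
servo_tool:
  targets:
    - [0, 0, 0, -6, 5, 1, 0.4]
    - [-0.007, -0.005, 0.009, -6, 5, 1, 0.4]
    - [-0.007, -0.005, 0.009, -6, 5, 1, 0.1]
    - [-0.007, -0.005, 0.009, -6, 5, 1, -0.3]
    - [-0.007, -0.005, 0.009, -6, 5, 1, -0.5]
    - [-0.007, -0.005, 0.009, -6, 5, 1, -0.5]
    - [-0.007, -0.005, 0.009, -6, 5, 1, -0.5]
    - [-0.007, -0.005, 0.009, -6, 5, 1, -0.5]

```text
time_s: 4.5
eef_pos: [0.5577, -0.2305, 0.0043]
eef_rot: [0.503, 0.498, 0.502, -0.497]
wrist_force: [-0.1, 1.0, 6.2]
opening: 0.453
```

```bash
python3 - <<'E'
from h import *
st();go(.556,-.081,.007,0.6)
E
```

```text
4.5 [ 0.5577 -0.2305  0.0043] [-0.0754  1.0413  6.1527] 0.45259491722285183 q [-0.5883  0.531   1.6585 -0.0001  0.9507 -0.5981]
[[ 0.0011  1.      0.0099]
 [-0.0008  0.0099 -1.    ]
 [-1.      0.0011  0.0008]]
turn [-0.0005  0.0008 -0.0011] shift mm [  -2.8089   -0.2588 -149.4707]
```

Gripped at 38.5 mm, which fits the 40 mm root. Drawing it out.

Call:
servo_tool:
  targets:
    - [0, 0, 0, -2, 0, -5, -0.5]
    - [0, 0, 0, -2, 0, -25, -0.5]
    - [0, 0, 0, -2, 0, -50, -0.5]
    - [0, 0, 0, -2, 0, -75, -0.5]
    - [0, 0, 0, -2, 0, -100, -0.5]
    - [0, 0, 0, -2, 0, -125, -0.5]
    - [0, 0, 0, -2, 0, -145, -0.5]
    - [0, 0, 0, -2, 0, -145, -0.5]

```text
time_s: 5.5
eef_pos: [0.5556, -0.083, 0.0058]
eef_rot: [0.503, 0.497, 0.503, -0.497]
wrist_force: [-0.4, -0.8, -3.1]
opening: 0.455
```

```bash
python3 - <<'E'
from h import *
st();go(.556,-.081,.003,0.6)
t=ctrl.camera("top");crop(t,260,150,440,310,4,"t3.png");s=ctrl.camera("scene");crop(s,200,150,350,260,5,"s3.png")
E
```

```text
5.5 [ 0.5556 -0.083   0.0058] [-0.4222 -0.7949 -3.1275] 0.45481622192164295 q [-0.3594  0.4582  1.7688 -0.0003  0.9146 -0.372 ]
[[-0.0001  0.9999  0.0128]
 [-0.0002  0.0128 -0.9999]
 [-1.     -0.0001  0.0002]]
turn [0.0023 0.0002 0.0001] shift mm [ 2.835   0.4033 -2.0003]
```

View pics/s3.png

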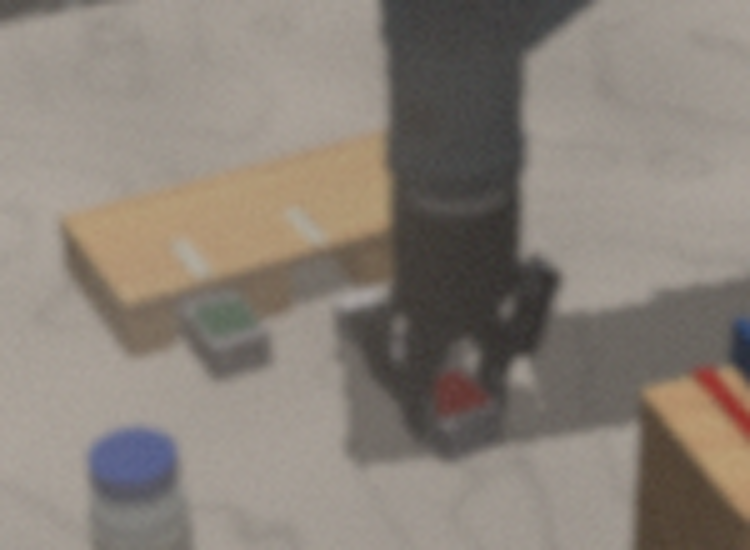

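View pics/t3.png

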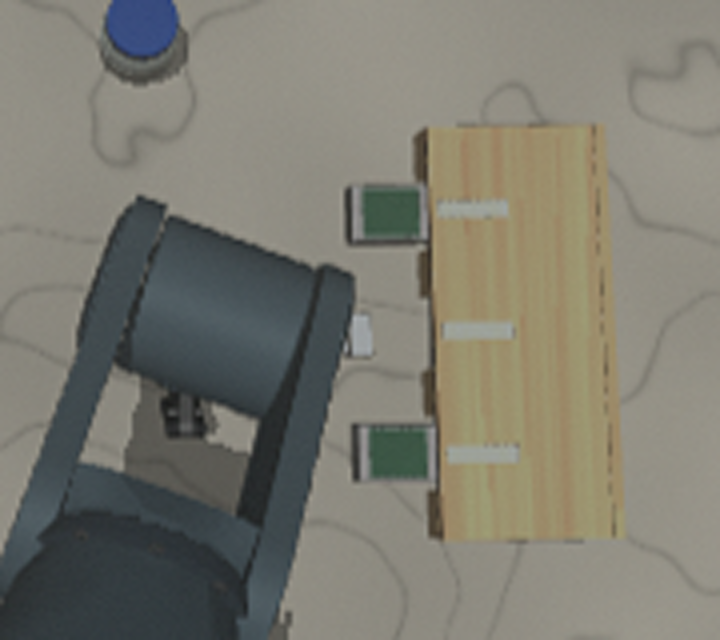

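Drawn out with the tip about 38 mm clear of the rack (white shroud at crop (362,335)). I'll pull 45 mm more for finger room, lower it and release.

Call:
servo_tool:
  targets:
    - [0, 0, 0, 0, 0, -20, -0.5]
    - [0, 0, 0, 0, 0, -40, -0.5]
    - [0, 0, 0, 2, 0, -48, -0.5]
    - [0, 0, 0, 2, 0, -48, -0.5]
    - [0, 0, 0, 2, 0, -48, -0.2]
    - [0, 0, 0, 2, 0, -48, 0.1]
    - [0, 0, 0, 2, 0, -48, 0.4]
    - [0, 0, 0, 2, 0, -48, 0.4]

```text
time_s: 6.6
eef_pos: [0.5559, -0.0374, 0.0042]
eef_rot: [0.503, 0.497, 0.502, -0.497]
wrist_force: [0.1, -0.3, 0.2]
opening: 0.698
```

Call:
servo_tool:
  targets:
    - [0, 0, 0, 0, 0, 0, 0.4]
    - [0, 0, 0, -20, 0, 0, 0.4]
    - [0, 0, 0, -50, 0, 0, 0.4]
    - [0, 0, 0, -100, 0, 0, 0.4]
    - [0, 0, 0, -150, 0, 0, 0.4]
    - [0, 0, 0, -200, 0, 0, 0.4]
    - [0, 0, 0, -200, -50, -50, 0.4]
    - [0, 0, 0, -200, -100, -80, 0.4]

```text
time_s: 7.6
eef_pos: [0.4578, 0.0405, 0.2062]
eef_rot: [0.504, 0.498, 0.501, -0.497]
wrist_force: [-0.7, 0.7, -0.5]
opening: 0.703
```

```bash
python3 - <<'E'
from h import *
st()
t=ctrl.camera("top");crop(t,230,150,410,310,4,"t4.png");s=ctrl.camera("scene");crop(s,200,150,350,260,5,"s4.png")
E
```

```text
7.6 [0.4578 0.0405 0.2062] [-0.6501  0.6945 -0.4922] 0.7028014021747385 q [-0.1706 -0.063   1.9165 -0.0006  1.2829 -0.1805]
[[ 0.005   0.9999  0.01  ]
 [-0.0015  0.01   -0.9999]
 [-1.      0.005   0.0015]]
```

View pics/s4.png

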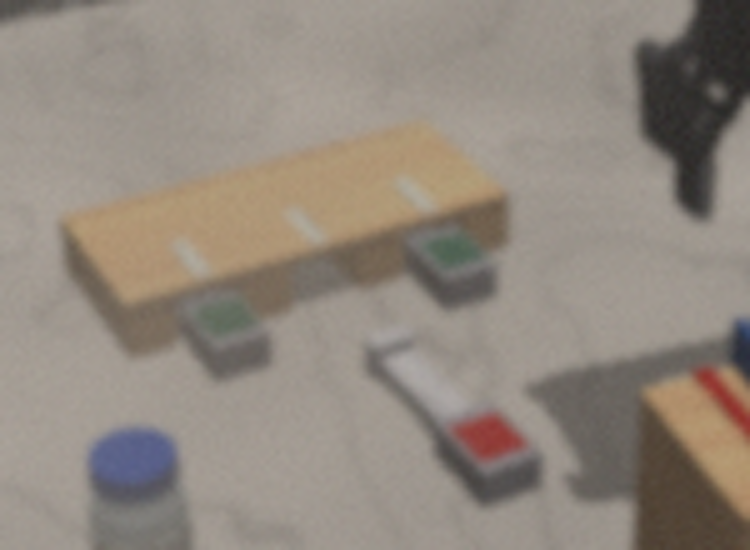

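View pics/t4.png

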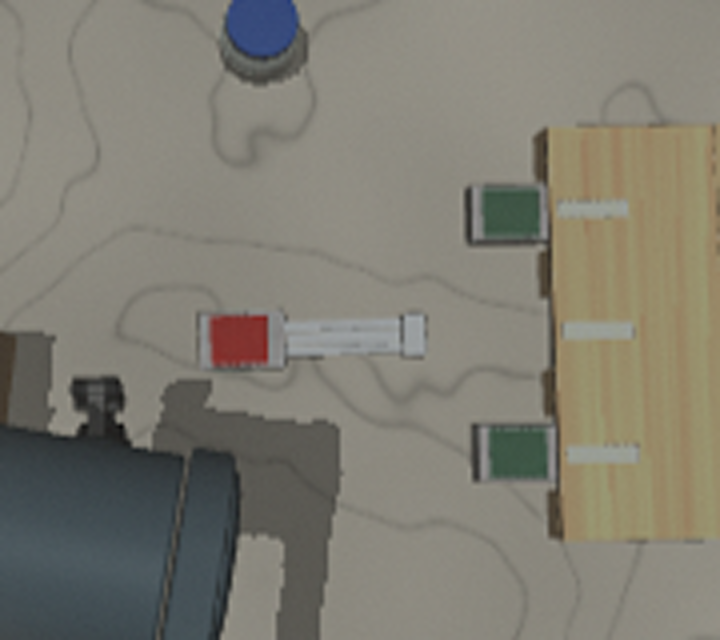

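The blade lies flat on the bench, with its root end at crop (204,341) and its tip end at (425,335), both clear of the rack. Computing its pose.

```bash
python3 - <<'E'
from h import *
t=ctrl.camera("top")
P=lambda x,y,z=.028:ray(t,230+x/4,150+y/4,z)
a=(P(206,312)+P(207,369))/2;b=(P(425,313)+P(425,357))/2
print(a,b,np.linalg.norm(a-b));d=(a-b)[:2];d/=np.linalg.norm(d);ang=np.degrees(np.arctan2(d[1],d[0]));print("heading",ang)
g=b[:2]+d*.028;print("grasp",g)
go(g[0],g[1],.1,ang-90);go(g[0],g[1],.004,ang-90)
E
```

```text
[ 0.5533 -0.0204  0.028 ] [ 0.5566 -0.174   0.028 ] 0.1536893193515289
heading 91.21797707407323
grasp [ 0.556 -0.146]
turn [-0.0082  0.0013 -0.002 ] shift mm [105.3285  97.6515 188.5068]
turn [-0.0082  0.0013 -0.002 ] shift mm [201.3283  97.4586 188.3855]
```

Call:
servo_tool:
  targets:
    - [0, 0, 0, 0, 30, 60, 0.2]
    - [0, 0, 0, 0, 60, 120, 0.2]
    - [0, 0, 0, 40, 98, 180, 0.2]
    - [-0.008, 0, 0, 90, 98, 189, 0.2]
    - [-0.008, 0, 0, 130, 98, 189, 0.2]
    - [-0.008, 0, 0, 160, 98, 189, 0.2]
    - [-0.008, 0, 0, 185, 98, 189, 0.2]
    - [-0.008, 0, 0, 190, 98, 189, 0.2]

```text
time_s: 8.75
eef_pos: [0.5562, -0.1471, 0.0142]
eef_rot: [0.505, 0.495, 0.505, -0.495]
wrist_force: [-0.3, -0.1, 0.3]
opening: 0.599
```

```bash
python3 - <<'E'
from h import *
st()
go(.556,-.146,.004,1.2)
s=ctrl.camera("scene");crop(s,200,150,350,260,5,"s5.png")
E
```

```text
8.75 [ 0.5562 -0.1471  0.0142] [-0.3304 -0.0667  0.3077] 0.5986522141551978 q [-0.4646  0.4667  1.7326 -0.0004  0.942  -0.4847]
[[ 0.0001  0.9998  0.0203]
 [-0.0005  0.0203 -0.9998]
 [-1.      0.0001  0.0005]]
turn [-0.0006  0.0005 -0.0001] shift mm [10.183  -0.2042 -1.1486]
```

View pics/s5.png

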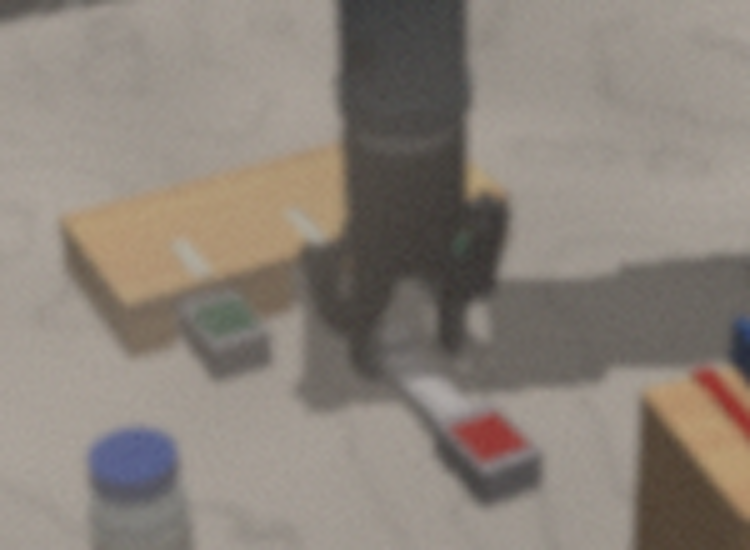

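The fingers straddle the airfoil just ahead of the shroud. I'll lower, close and lift slowly.

Call:
servo_tool:
  targets:
    - [0, 0, 0, 10, 0, 0, 0.2]
    - [0, 0, 0, 10, 0, -1, 0.2]
    - [0, 0, 0, 10, 0, -1, -0.2]
    - [0, 0, 0, 10, 0, -1, -0.6]
    - [0, 0, 0, 10, 0, -1, -1]
    - [0, 0, 0, 10, 0, -1, -1]
    - [0, 0, 0, 10, 0, -1, -1]
    - [0, 0, 0, 10, 0, -1, -1]

```text
time_s: 9.8
eef_pos: [0.5574, -0.1464, 0.0057]
eef_rot: [0.506, 0.495, 0.504, -0.495]
wrist_force: [-0.7, 1.6, 5.7]
opening: 0.267
```

Call:
servo_tool:
  targets:
    - [0, 0, 0, -5, 0, 0, -1]
    - [0, 0, 0, -10, 0, 0, -1]
    - [0, 0, 0, -20, 0, 0, -1]
    - [0, 0, 0, -30, 0, 0, -1]
    - [0, 0, 0, -45, 0, 0, -1]
    - [0, 0, 0, -60, 0, 0, -1]
    - [0, 0, 0, -60, 0, 0, -1]
    - [0, 0, 0, -60, 0, 0, -1]

```text
time_s: 10.8
eef_pos: [0.5571, -0.1463, 0.0656]
eef_rot: [0.506, 0.495, 0.504, -0.495]
wrist_force: [-1.1, 0.4, -2.2]
opening: 0.257
```

```bash
python3 - <<'E'
from h import *
st();print(ctrl.get_obs()["torque"])
s=ctrl.camera("scene");crop(s,200,150,350,260,5,"s6.png");t=ctrl.camera("top");crop(t,230,150,410,310,4,"t6.png")
E
```

```text
10.8 [ 0.5571 -0.1463  0.0656] [-1.1355  0.3739 -2.1878] 0.2566570530967502 q [-0.4627  0.3823  1.7225 -0.0002  1.0338 -0.4831]
[[ 0.0027  0.9998  0.0204]
 [-0.0015  0.0204 -0.9998]
 [-1.      0.0027  0.0015]]
[-0.1753  0.01    0.0227]
```

View pics/s6.png

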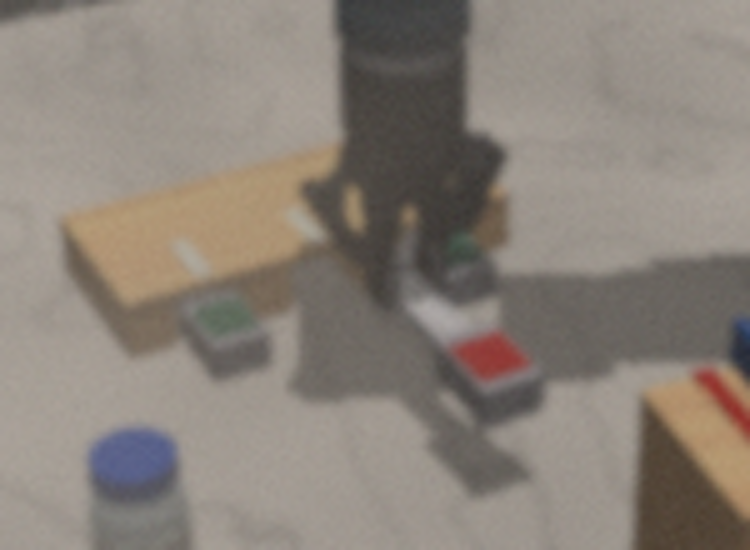

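View pics/t6.png

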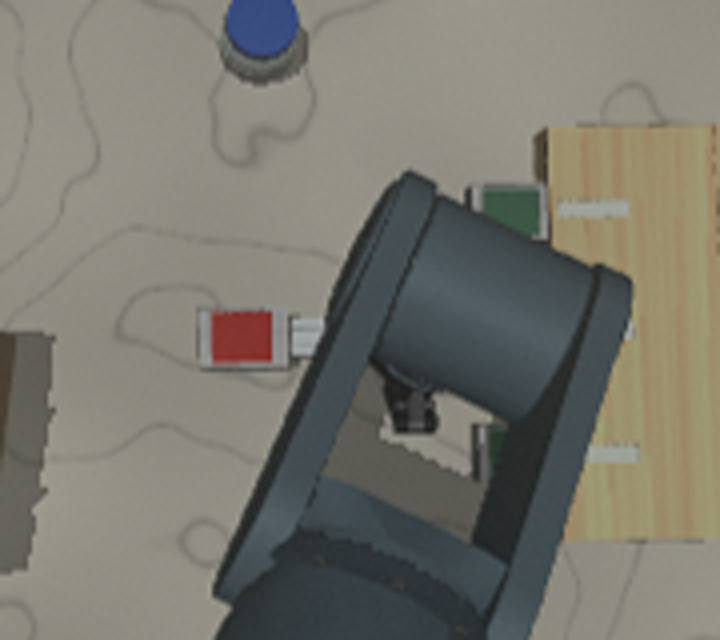

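The blade is off the bench. I'll check for droop by triangulating the red patch centre.

```bash
cat >> h.py <<'E'
def red(c,box):
    x0,y0,x1,y1=box;hsv=cv2.cvtColor(c["pixels"][y0:y1,x0:x1],cv2.COLOR_BGR2HSV);H,S,V=cv2.split(hsv)
    m=(((H<10)|(H>170))&(S>110)).astype(np.uint8);n,l,s,ce=cv2.connectedComponentsWithStats(m)
    i=1+np.argmax(s[1:,4]);return ce[i]+[x0,y0],s[i,4]
E
python3 - <<'E'
from h import *
s=ctrl.camera("scene");t=ctrl.camera("top")
a=red(t,(250,150,330,260));b=red(s,(270,190,320,245));print(a,b,tri([t,s],[a[0],b[0]]))
for z in(.06,.075,.088):print(ray(t,*a[0],z),ray(s,*b[0],z))
st()
E
```

```text
(array([290.0391, 233.5307]), np.int32(179)) (array([298., 221.]), np.int32(71)) [ 0.555  -0.042   0.0842]
[ 0.5563 -0.0429  0.06  ] [ 0.5378 -0.0715  0.06  ]
[ 0.5557 -0.0424  0.075 ] [ 0.5483 -0.0531  0.075 ]
[ 0.5551 -0.042   0.088 ] [ 0.5574 -0.0371  0.088 ]
11.0 [ 0.5568 -0.1461  0.065 ] [-0.7719  1.     -2.5728] 0.2670816682420607 q [-0.4627  0.3833  1.7226 -0.0002  1.0338 -0.4831]
[[ 0.0016  0.9998  0.0204]
 [-0.001   0.0204 -0.9998]
 [-1.      0.0016  0.001 ]]
```

The blade is level, within the known two-view height bias. Moving to a pre-insert pose in front of the chute mouth.

```bash
python3 - <<'E'
from h import *
go(.456,-.038,.2,-6.6)
E
```

```text
turn [ 0.1356  0.0009 -0.0017] shift mm [-135.2629  -98.3178 -110.0294]
```

Call:
servo_tool:
  targets:
    - [0, 0, 0, -25, 0, 0, -1]
    - [0.02, 0, 0, -50, -10, 0, -1]
    - [0.04, 0, 0, -80, -25, -15, -1]
    - [0.06, 0, 0, -110, -40, -35, -1]
    - [0.09, 0, 0, -135, -60, -60, -1]
    - [0.12, 0, 0, -135, -80, -85, -1]
    - [0.136, 0, 0, -135, -98, -110, -1]
    - [0.136, 0, 0, -135, -98, -110, -1]

```text
time_s: 12.0
eef_pos: [0.4549, -0.0365, 0.1993]
eef_rot: [0.471, 0.528, 0.471, -0.528]
wrist_force: [0.5, -1.1, -2.7]
opening: 0.261
```

```bash
python3 - <<'E'
from h import *
st()
s=ctrl.camera("scene");crop(s,270,140,420,260,5,"s7.png");t=ctrl.camera("top");crop(t,130,190,310,310,4,"t7.png")
a=red(t,(235,200,300,300));b=red(s,(290,150,345,222));print(a,b,tri([t,s],[a[0],b[0]]))
E
```

```text
12.0 [ 0.4549 -0.0365  0.1993] [ 0.4611 -1.1026 -2.7209] 0.26076617536956415 q [-0.341  -0.0593  1.9279 -0.0002  1.2726 -0.2272]
[[ 0.0004  0.9935 -0.1135]
 [-0.0004 -0.1135 -0.9935]
 [-1.      0.0005  0.0003]]
(array([245.313 , 269.3415]), np.int32(246)) (array([343.    , 189.5385]), np.int32(13)) [0.4727 0.0623 0.2211]
```

View pics/s7.png

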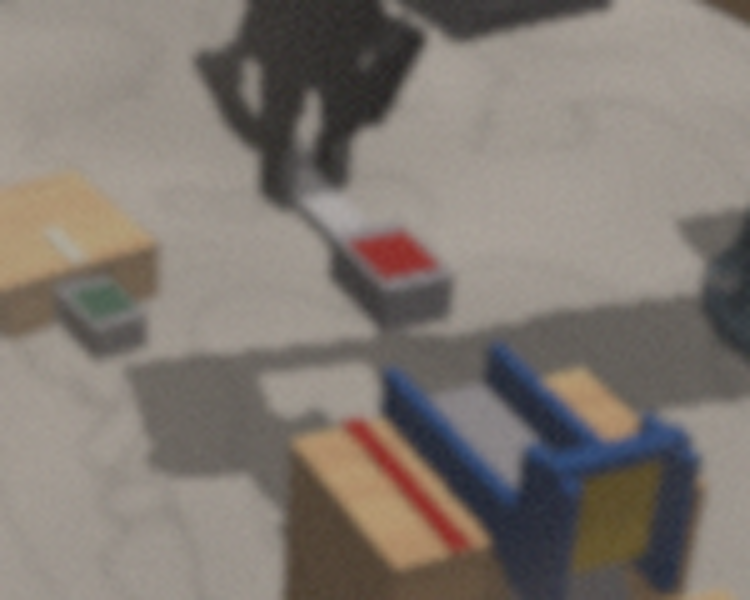

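View pics/t7.png

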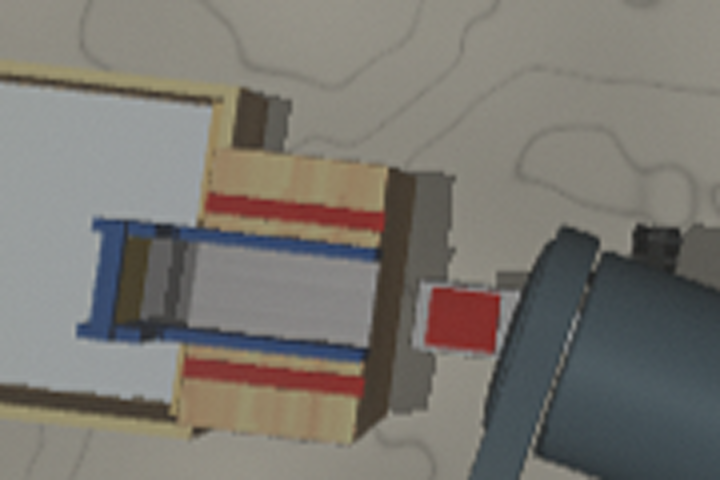

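```bash
python3 - <<'E'
from h import *
s=ctrl.camera("scene");t=ctrl.camera("top")
a=red(t,(235,200,300,300));b=red(s,(330,170,365,200));X=tri([t,s],[a[0],b[0]]);print(a,b,X)
M=np.array([.4745,.122]);u=np.array([.115,.9934]);v=np.array([-.9934,.115])
Y=ray(t,*a[0],.222)[:2];print("red in chute",(Y-M)@u,(Y-M)@v)
T=ctrl.get_obs()["eef_pos"][:2];print("tcp in chute",(T-M)@u,(T-M)@v)
p=M+u*-.025;print(p);go(p[0],p[1],.185,-6.6);go(p[0],p[1],.176,-6.6)
E
```

```text
(array([245.6   , 269.0449]), np.int32(245)) (array([347.3012, 190.4096]), np.int32(83)) [0.4684 0.0652 0.2186]
red in chute -0.05708924954059785 -0.00013126507854246017
tcp in chute -0.1615930877404278 -0.0009343985531117075
[0.4716 0.0972]
turn [-0.0007  0.001  -0.002 ] shift mm [  14.6145   -1.0486 -136.6014]
turn [-0.0007  0.001  -0.002 ] shift mm [  23.6145   -1.0668 -136.6107]
```

The blade lies on the lane axis within 1 mm. Feeding it in.

Call:
servo_tool:
  targets:
    - [0, 0, 0, 6, -1, 0, -1]
    - [0, 0, 0, 12, -1, -15, -1]
    - [0, 0, 0, 14, -1, -38, -1]
    - [0, 0, 0, 14, -1, -62, -1]
    - [0, 0, 0, 14, -1, -87, -1]
    - [0, 0, 0, 14, -1, -112, -1]
    - [0, 0, 0, 14, -1, -134, -1]
    - [0, 0, 0, 14, -1, -136, -1]

```text
time_s: 13.2
eef_pos: [0.4711, 0.0983, 0.1849]
eef_rot: [-0.471, -0.528, -0.47, 0.528]
wrist_force: [0.9, -0.6, -1.9]
opening: 0.261
```

```bash
python3 - <<'E'
from h import *
st()
s=ctrl.camera("scene");crop(s,300,140,430,260,5,"s8.png");t=ctrl.camera("top");crop(t,130,190,310,310,4,"t8.png")
a=red(t,(175,252,235,275));print(a)
M=np.array([.4745,.122]);u=np.array([.115,.9934]);v=np.array([-.9934,.115])
Y=ray(t,*a[0],.21)[:2];print("red in chute",(Y-M)@u,(Y-M)@v)
T=ctrl.get_obs()["eef_pos"][:2];print("tcp in chute",(T-M)@u,(T-M)@v)
E
```

```text
13.2 [0.4711 0.0983 0.1849] [ 0.9452 -0.6138 -1.8937] 0.26143225280690857 q [-0.0411  0.0172  1.8839 -0.0009  1.2399  0.0728]
[[ 0.0006  0.9936 -0.1133]
 [-0.0008 -0.1133 -0.9936]
 [-1.      0.0007  0.0008]]Traceback (most recent call last):
  File "<stdin>", line 4, in <module>
  File "h.py", line 33, in red
    i=1+np.argmax(s[1:,4]);return ce[i]+[x0,y0],s[i,4]
        ~~~~~~~~~^^^^^^^^^
    return _wrapfunc(a, 'argmax', axis=axis, out=out, **kwds)
    return bound(*args, **kwds)
ValueError: attempt to get argmax of an empty sequence
```

View pics/s8.png

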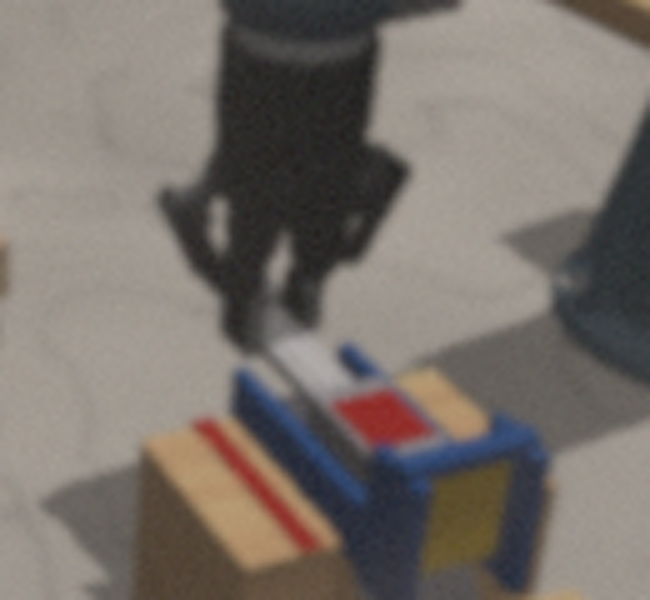

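View pics/t8.png

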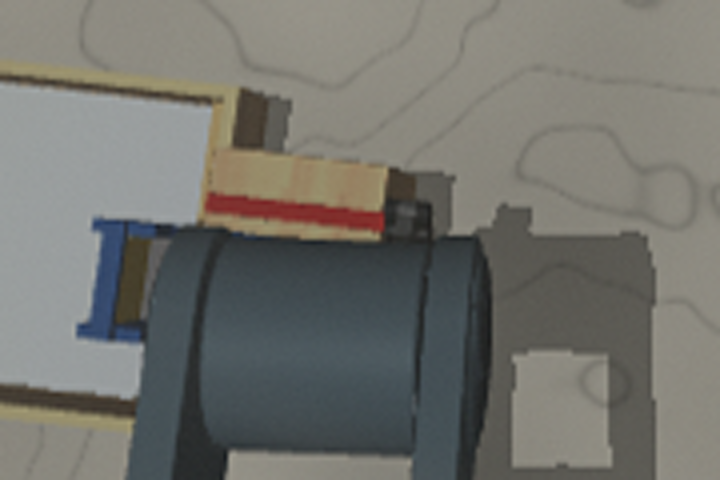

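The root sits between the cheeks, short of the flap. Lowering onto the lane floor.

Call:
servo_tool:
  targets:
    - [0, 0, 0, 3, 0, 0, -1]
    - [0, 0, 0, 5, 0, 0, -1]
    - [0, 0, 0, 7, 0, 0, -1]
    - [0, 0, 0, 8, 0, 0, -1]
    - [0, 0, 0, 9, 0, 0, -1]
    - [0, 0, 0, 9, 0, 0, -1]
    - [0, 0, 0, 9, 0, 0, -1]
    - [0, 0, 0, 9, 0, 0, -1]

```text
time_s: 14.3
eef_pos: [0.4714, 0.097, 0.1762]
eef_rot: [-0.471, -0.528, -0.47, 0.528]
wrist_force: [-0.3, -1.2, -1.2]
opening: 0.263
```

```bash
python3 - <<'E'
from h import *
st()
s=ctrl.camera("scene");crop(s,300,140,430,260,5,"s9.png")
E
```

```text
14.3 [0.4714 0.097  0.1762] [-0.331  -1.1567 -1.1609] 0.26257810303453244 q [-0.0435  0.0276  1.8923 -0.0014  1.2204  0.0718]
[[ 0.0012  0.9934 -0.1146]
 [-0.0014 -0.1146 -0.9934]
 [-1.      0.0013  0.0013]]
```

View pics/s9.png

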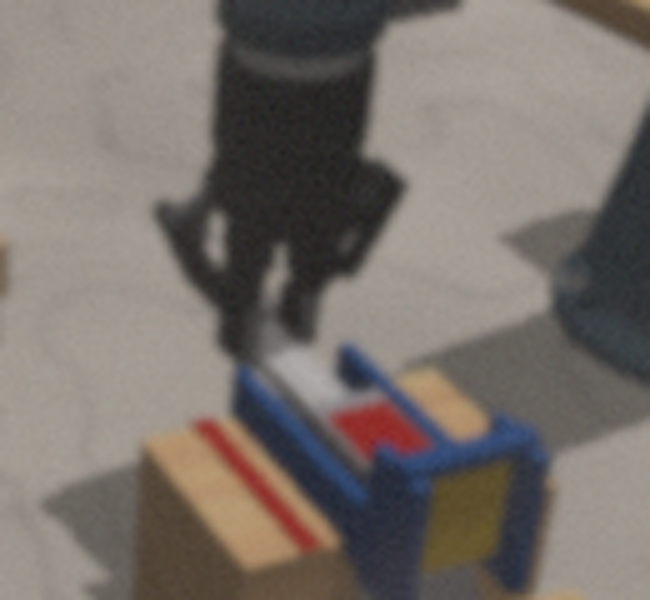

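Call:
servo_tool:
  targets:
    - [0, 0, 0, 1, 0, 0, -1]
    - [0, 0, 0, 2, 0, 0, -1]
    - [0, 0, 0, 2, 0, 0, -1]
    - [0, 0, 0, 2, 0, 0, -0.4]
    - [0, 0, 0, 2, 0, 0, -0.2]
    - [0, 0, 0, 2, 0, 0, 0.0]
    - [0, 0, 0, 2, 0, 0, 0.2]
    - [0, 0, 0, 2, 0, 0, 0.2]

```text
time_s: 15.35
eef_pos: [0.4714, 0.097, 0.1742]
eef_rot: [-0.471, -0.528, -0.47, 0.528]
wrist_force: [-0.2, -0.4, -0.2]
opening: 0.598
```

```bash
python3 - <<'E'
from h import *
st()
s=ctrl.camera("scene");crop(s,300,140,430,260,5,"s10.png")
E
```

```text
15.35 [0.4714 0.097  0.1742] [-0.2423 -0.4156 -0.2075] 0.5976151224524019 q [-0.0435  0.0302  1.8941 -0.0014  1.216   0.0718]
[[ 0.0011  0.9934 -0.1146]
 [-0.0014 -0.1146 -0.9934]
 [-1.      0.0013  0.0012]]
```

View pics/s10.png

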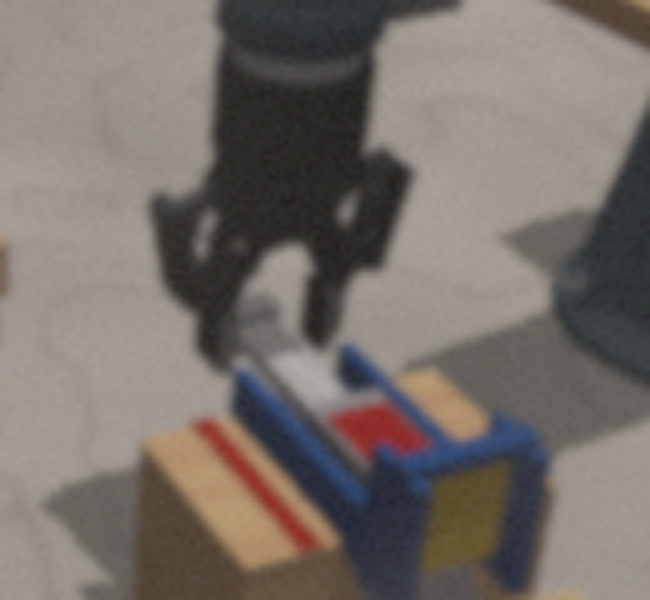

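Released, and the blade rests in the lane with the red root at crop (380,427). I'll rise, move back behind the tip and close the fingers.

Call:
servo_tool:
  targets:
    - [0, 0, 0, 0, 0, 0, 0.2]
    - [0, 0, 0, 0, 0, 0, 0.2]
    - [0, 0, 0, -15, 0, 0, 0.2]
    - [0, 0, 0, -35, 0, 0, 0.2]
    - [0, 0, 0, -65, 0, 0, 0.2]
    - [0, 0, 0, -80, 0, 0, 0.2]
    - [0, 0, 0, -80, 0, 40, -0.5]
    - [0, 0, 0, -80, 0, 80, -1]

```text
time_s: 16.4
eef_pos: [0.462, 0.0171, 0.2548]
eef_rot: [0.472, 0.528, 0.47, -0.527]
wrist_force: [0.2, -0.5, 0.0]
opening: 0.176
```

```bash
python3 - <<'E'
from h import *
st()
s=ctrl.camera("scene");crop(s,300,140,430,260,5,"s11.png");t=ctrl.camera("top");crop(t,130,190,310,310,4,"t11.png")
M=np.array([.4745,.122]);u=np.array([.115,.9934]);v=np.array([-.9934,.115])
p=M-u*.095;go(p[0],p[1],.179,-6.6);go(p[0],p[1],.25,-6.6)
E
```

```text
16.4 [0.462  0.0171 0.2548] [ 0.1863 -0.4869  0.039 ] 0.17639758963269186 q [-0.2199 -0.1021  1.8516 -0.0012  1.3898 -0.1066]
[[ 0.002   0.9936 -0.1129]
 [-0.0016 -0.1129 -0.9936]
 [-1.      0.0022  0.0014]]
turn [-0.0029  0.0024 -0.0016] shift mm [ 75.4984   0.0384 -12.9169]
turn [-0.0029  0.0024 -0.0016] shift mm [  4.4987   0.152  -12.7486]
```

View pics/s11.png

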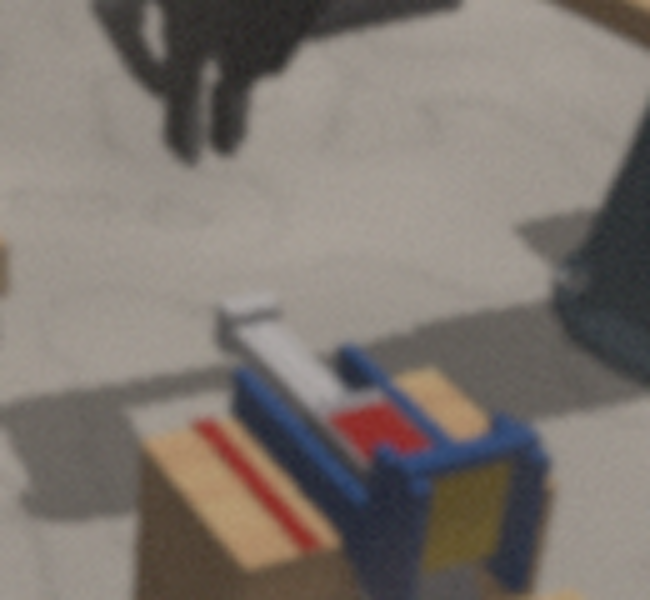

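View pics/t11.png

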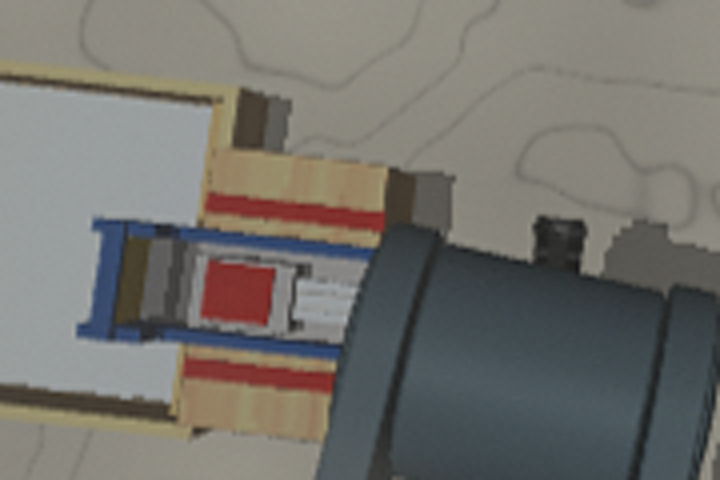

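The blade is straight in the lane, with its root end just short of the edge and its tip overhanging the mouth. Lowering the closed fingers behind the tip.

Call:
servo_tool:
  targets:
    - [0, 0, 0, 10, 0, 0, -1]
    - [0, 0, 0, 25, 0, 0, -1]
    - [0, 0, 0, 40, 0, 0, -1]
    - [0, 0, 0, 55, 0, 0, -1]
    - [0, 0, 0, 68, 0, 0, -1]
    - [0, 0, 0, 76, 0, 0, -1]
    - [0, 0, 0, 76, 0, 0, -1]
    - [0, 0, 0, 76, 0, 0, -1]

```text
time_s: 17.5
eef_pos: [0.4624, 0.0147, 0.179]
eef_rot: [-0.471, -0.529, -0.468, 0.529]
wrist_force: [-0.5, -0.5, 0.1]
opening: -0.001
```

```bash
cat >>h.py <<'E'
M=np.array([.4745,.122]);u=np.array([.115,.9934]);v=np.array([-.9934,.115])
def tc():
    T=ctrl.get_obs()["eef_pos"][:2];print("tcp in chute",(T-M)@u,(T-M)@v)
def gc(x,z,pitch=0):
    p=M+u*x;go(p[0],p[1],z,-6.6)
E
python3 - <<'E'
from h import *
st();tc()
s=ctrl.camera("scene");crop(s,300,140,430,260,5,"s12.png")
gc(-.02,.179);gc(.06,.179)
E
```

```text
17.5 [0.4624 0.0147 0.179 ] [-0.5246 -0.4996  0.1494] -0.0008749806044113811 q [-0.2241 -0.0206  1.9345 -0.0024  1.225  -0.1052]
[[ 0.0022  0.993  -0.1179]
 [-0.0028 -0.1179 -0.993 ]
 [-1.      0.0025  0.0025]]
tcp in chute -0.10800415320564198 -0.00034238898433779704
turn [-0.003   0.0025 -0.0028] shift mm [ -0.0643  -0.6892 -88.0321]
turn [-0.003   0.0025 -0.0028] shift mm [  -0.2682   -0.926  -168.0343]
```

View pics/s12.png

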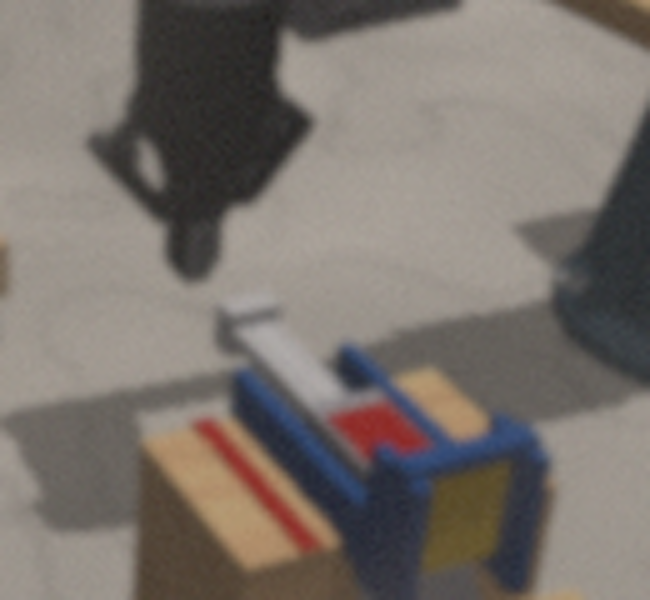

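Call:
servo_tool:
  targets:
    - [0, 0, 0, 0, 0, -15, -1]
    - [0, 0, 0, 0, 0, -28, -1]
    - [0, 0, 0, 0, 0, -38, -1]
    - [0, 0, 0, 0, 0, -48, -1]
    - [0, 0, 0, 0, 0, -58, -1]
    - [0, 0, 0, 0, 0, -67, -1]
    - [0, 0, 0, 0, 0, -75, -1]
    - [0, 0, 0, 0, 0, -75, -1]

```text
time_s: 18.55
eef_pos: [0.4712, 0.0899, 0.1788]
eef_rot: [0.471, 0.529, 0.469, -0.528]
wrist_force: [0.8, -0.9, 0.2]
opening: 0.002
```

```bash
python3 - <<'E'
from h import *
st();tc()
s=ctrl.camera("scene");crop(s,300,140,430,260,5,"s13.png");t=ctrl.camera("top");crop(t,130,190,310,310,4,"t13.png")
gc(-.02,.179);gc(.06,.179)
E
```

```text
18.55 [0.4712 0.0899 0.1788] [ 0.7534 -0.9005  0.2439] 0.001516074731438957 q [-0.0582  0.0202  1.8942 -0.0021  1.2249  0.06  ]
[[ 0.0022  0.9931 -0.1172]
 [-0.0021 -0.1172 -0.9931]
 [-1.      0.0025  0.0019]]
tcp in chute -0.03224477777692852 -0.000458606711439765
turn [-0.0028  0.0021 -0.0025] shift mm [ -0.2014  -0.5111 -12.7616]
turn [-0.0028  0.0021 -0.0025] shift mm [ -0.3726  -0.7287 -92.7639]
```

View pics/s13.png

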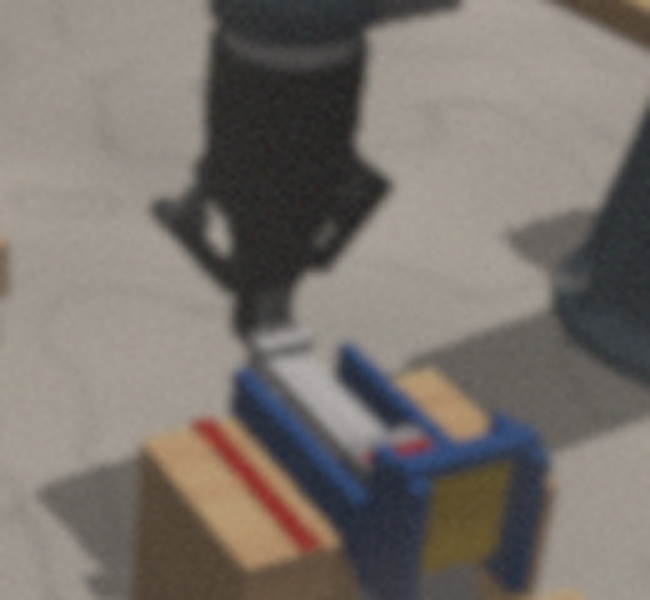

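The fingers push squarely on the tip face and the root has passed under the cross bar. Continuing.

Call:
servo_tool:
  targets:
    - [0, 0, 0, 0, 0, -8, -1]
    - [0, 0, 0, 0, 0, -14, -1]
    - [0, 0, 0, 0, 0, -20, -1]
    - [0, 0, 0, 0, 0, -26, -1]
    - [0, 0, 0, 0, 0, -32, -1]
    - [0, 0, 0, 0, 0, -38, -1]
    - [0, 0, 0, 0, 0, -44, -1]
    - [0, 0, 0, 0, 0, -48, -1]

```text
time_s: 19.65
eef_pos: [0.4769, 0.1376, 0.1788]
eef_rot: [0.471, 0.529, 0.469, -0.528]
wrist_force: [-1.0, -2.7, 1.4]
opening: -0.0
```

```bash
python3 - <<'E'
from h import *
st();tc()
s=ctrl.camera("scene");crop(s,300,160,450,280,5,"s14.png");t=ctrl.camera("top");crop(t,70,190,250,310,4,"t14.png")
E
```

```text
19.65 [0.4769 0.1376 0.1788] [-0.9914 -2.6738  1.3592] -7.809075966799968e-05 q [ 0.0428  0.0587  1.8543 -0.0025  1.2264  0.1613]
[[ 0.0023  0.9931 -0.1174]
 [-0.0022 -0.1174 -0.9931]
 [-1.      0.0025  0.0019]]
tcp in chute 0.01577011236995425 -0.000597189000724865
```

View pics/s14.png

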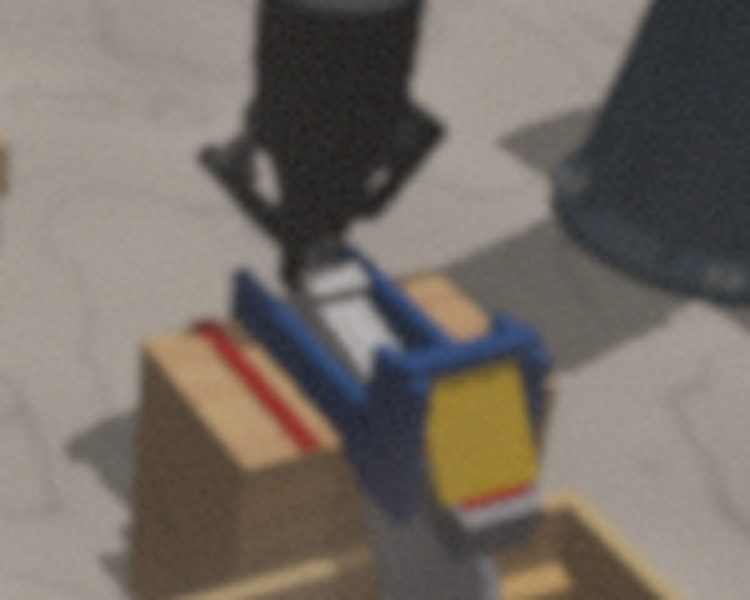

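View pics/t14.png

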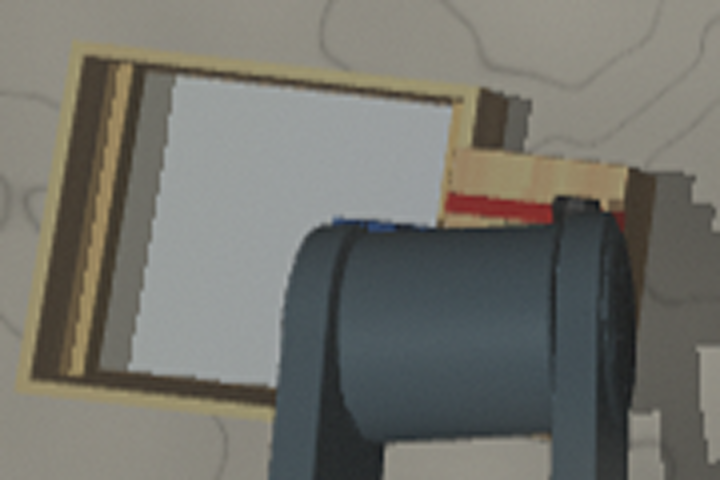

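The root is holding the flap open (red and white root visible under the yellow plate at crop (500,505)), and the blade is still on the lane. Pushing on.

Call:
servo_tool:
  targets:
    - [0, 0, 0, 0, 0, -7, -1]
    - [0, 0, 0, 0, 0, -14, -1]
    - [0, 0, 0, 0, 0, -21, -1]
    - [0, 0, 0, 0, 0, -28, -1]
    - [0, 0, 0, 0, 0, -34, -1]
    - [0, 0, 0, 0, 0, -40, -1]
    - [0, 0, 0, 0, 0, -46, -1]
    - [0, 0, 0, 0, 0, -46, -1]

```text
time_s: 20.75
eef_pos: [0.4823, 0.1838, 0.1787]
eef_rot: [0.471, 0.529, 0.469, -0.528]
wrist_force: [0.2, -0.1, 0.5]
opening: 0.002
```

```bash
python3 - <<'E'
from h import *
st();tc()
s=ctrl.camera("scene");crop(s,300,160,450,280,5,"s15.png");t=ctrl.camera("top");crop(t,70,190,250,310,4,"t15.png")
E
```

```text
20.75 [0.4823 0.1838 0.1787] [ 0.1561 -0.0605  0.526 ] 0.0018538074424804898 q [ 0.1351  0.1033  1.8064 -0.0022  1.2298  0.2528]
[[ 0.0023  0.9932 -0.1166]
 [-0.0018 -0.1166 -0.9932]
 [-1.      0.0025  0.0015]]
tcp in chute 0.062281644585407435 -0.0006336695127913233
```

View pics/s15.png

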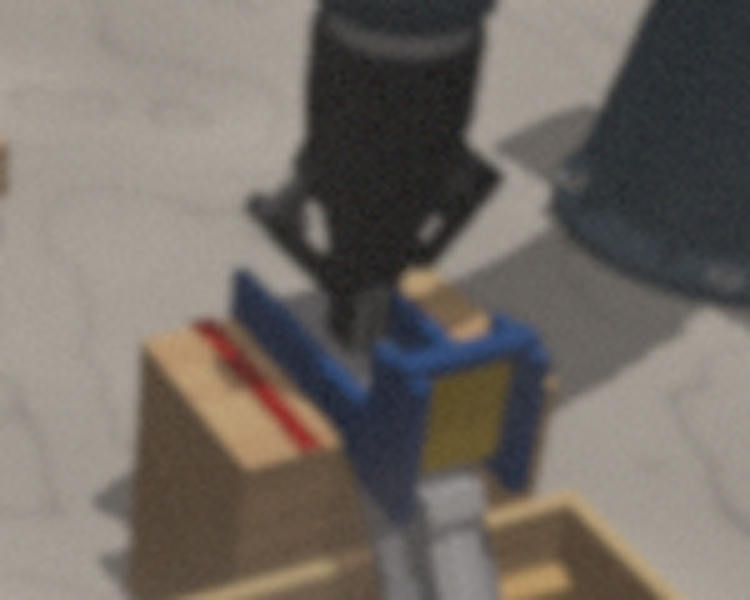

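View pics/t15.png

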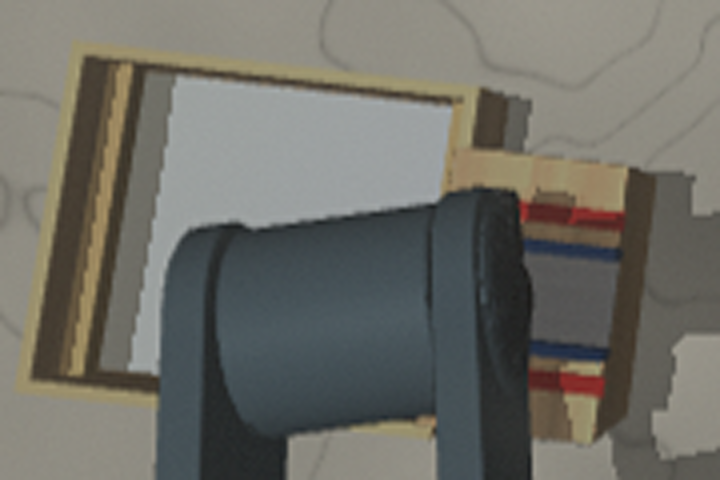

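The blade is off the lane, its shroud on the lip at crop (450,500), and the flap is shut again. Backing out along the lane, then up, to see where it came to rest.

Call:
servo_tool:
  targets:
    - [0, 0, 0, 0, 0, 20, -1]
    - [0, 0, 0, 0, 0, 60, -1]
    - [0, 0, 0, 0, 0, 110, -1]
    - [0, 0, 0, -20, 0, 160, -1]
    - [0, 0, 0, -60, 0, 200, -1]
    - [0, 0, 0, -100, 0, 230, -1]
    - [0, 0, 0, -120, 0, 250, -1]
    - [0, 0, 0, -120, 0, 250, -1]

```text
time_s: 21.85
eef_pos: [0.4535, -0.0662, 0.3008]
eef_rot: [0.471, 0.53, 0.467, -0.528]
wrist_force: [0.3, -0.1, -0.6]
opening: 0.003
```

```bash
python3 - <<'E'
from h import *
st();tc()
s=ctrl.camera("scene");crop(s,310,190,500,410,3,"s16.png");t=ctrl.camera("top");crop(t,70,190,250,310,4,"t16.png");cv2.imwrite("pics/t16f.png",t["pixels"])
E
```

```text
21.85 [ 0.4535 -0.0662  0.3008] [ 0.3492 -0.1164 -0.6001] 0.0028073486363669976 q [-0.4043 -0.149   1.8012 -0.001   1.4827 -0.2842]
[[ 0.0058  0.9928 -0.1198]
 [-0.0035 -0.1198 -0.9928]
 [-1.      0.0062  0.0028]]
tcp in chute -0.18940614313103826 -0.0007355190014414285
```

View pics/s16.png

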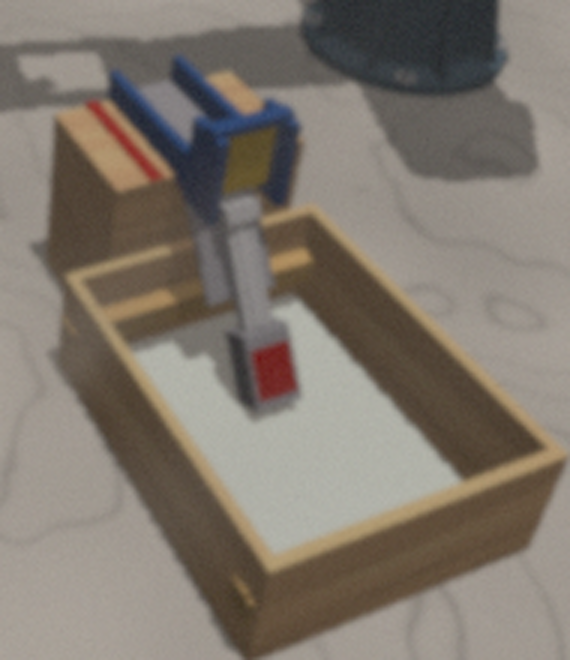

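View pics/t16.png

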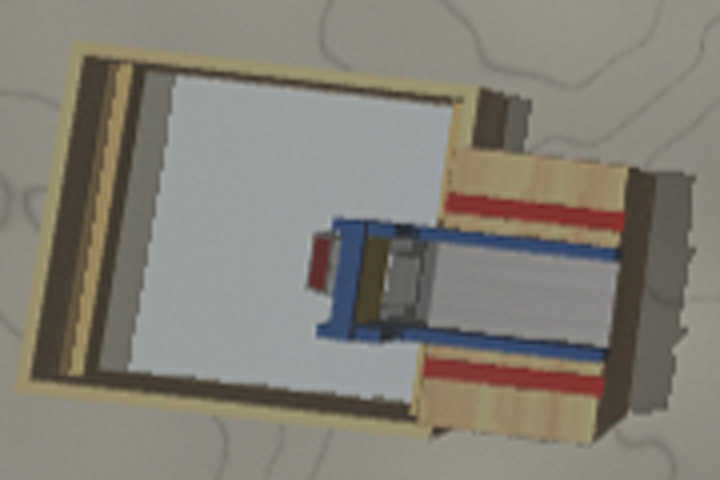

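The blade has come to rest leaning on the lip: root on the crate floor (red at scene crop (273,370)), shroud on the lip below the flap. I'll check whether its middle is inside the walls and below the rim.

```bash
python3 - <<'E'
from h import *
t=ctrl.camera("top");s=ctrl.camera("scene")
P=lambda x,y,z:ray(t,70+x/4,190+y/4,z)
def ch(X): return np.array([(X[:2]-M)@u,(X[:2]-M)@v,X[2]])
cor=[P(78,43,.1),P(20,390,.1),P(484,90,.1),P(434,438,.1)]
for c in cor: print("crate corner chute",ch(c))
C=sum(cor)/4;print("centre",ch(C), np.linalg.norm(cor[0]-cor[1]),np.linalg.norm(cor[0]-cor[2]))
Sc=lambda x,y:(310+x/3,190+y/3)
# far end top edge corners etc.
b=red(s,(380,295,420,330));print(b)
# shroud upper end in scene: tip top edge ; in top
a=red(t,(140,240,155,266));print(a)
print("red tri (partly hidden in top)",ch(tri([t,s],[a[0],b[0]])))
# tip shroud: scene centre of shroud top face (240,215); top (405,275)
print("shroud tri",ch(tri([t,s],[(70+405/4,190+280/4),Sc(240,213)])))
# scene ray onto lane-centre plane: intersect with chute y=0
def plane(c,uv):
    K,R,tt=c["intrinsics"],c["R"],c["t"];O=-R.T@tt;d=R.T@np.linalg.solve(K,[*uv,1.]);n=np.array([*v,0]);k=-((O-[*M,0])@n)/(d@n);return ch(O+k*d)
for q in((239,197),(241,216),(262,335),(273,370),(280,403),(262,412)):print(q,plane(s,Sc(*q)))
print("flap bottom/top",plane(s,Sc(247,190)),plane(s,Sc(255,133)))
print("edge floor? bar",plane(s,Sc(248,118)))
E
sleep 0; python3 - <<'E'
from h import *
t=ctrl.camera("top")
f=cv2.imread("pics/t16f.png");print(np.abs(f[190:310,70:250].astype(int)-t["pixels"][190:310,70:250]).mean())
E
```

```text
crate corner chute [ 0.3817 -0.1253  0.1   ]
crate corner chute [0.3821 0.1013 0.1   ]
crate corner chute [ 0.1123 -0.1243  0.1   ]
crate corner chute [0.1138 0.1023 0.1   ]
centre [ 0.2475 -0.0115  0.1   ] 0.22658056458367232 0.2694372195229498
(array([400.8404, 313.2128]), np.int32(188))
(array([149.5833, 255.3611]), np.int32(36))
red tri (partly hidden in top) [0.2205 0.0004 0.0451]
shroud tri [0.1395 0.0057 0.1343]
(239, 197) [0.1477 0.     0.159 ]
(241, 216) [0.1537 0.     0.1449]
(262, 335) [0.2011 0.     0.0635]
(273, 370) [0.2201 0.     0.0444]
(280, 403) [0.2346 0.     0.0229]
(262, 412) [ 0.2182  0.     -0.0056]
flap bottom/top [0.1551 0.     0.1717] [0.1528 0.     0.2233]
edge floor? bar [0.1424 0.     0.2297]
0.9130401234567901
```

By these estimates the blade's middle is at crate x ≈ -0.08, z ≈ 0.077 m, inside the limits. The remaining checks are flap closure, whether things are still, and the bystanders.

```bash
python3 - <<'E'
from h import *
s0=cv2.imread("pics/scene0.png");t0=cv2.imread("pics/top0.png")
s=ctrl.camera("scene");t=ctrl.camera("top")
def fl(im):
    h=cv2.cvtColor(im[225:262,370:420],cv2.COLOR_BGR2HSV);m=cv2.inRange(h,(18,90,50),(35,255,255));p=np.argwhere(m);return m.sum()/255,p.mean(0),p.min(0),p.max(0)
print(fl(s0),fl(s["pixels"]))
def cen(im,lo,hi,b):
    x0,y0,x1,y1=b;m=cv2.inRange(cv2.cvtColor(im[y0:y1,x0:x1],cv2.COLOR_BGR2HSV),lo,hi);p=np.argwhere(m);return p.mean(0),len(p)
for b,lo,hi in(((340,190,372,215),(50,60,0),(90,255,255)),((340,250,372,275),(50,60,0),(90,255,255)),((280,140,310,172),(105,120,0),(130,255,255))):
    print(cen(t0,lo,hi,b),cen(t["pixels"],lo,hi,b))
st()
a=np.hstack([cv2.resize(x[225:265,370:420],None,fx=7,fy=7,interpolation=cv2.INTER_CUBIC) for x in(s0,s["pixels"])]);cv2.imwrite("pics/flap.png",a)
E
```

```text
(np.float64(243.0), array([18.6379, 22.9671]), array([ 8, 15]), array([36, 42])) (np.float64(255.0), array([19.1373, 23.2196]), array([8, 0]), array([36, 44]))
(array([12.5308, 17.2   ]), 130) (array([12.4729, 17.2481]), 129)
(array([13.0476, 19.1905]), 147) (array([12.7459, 20.3033]), 122)
(array([14.9202, 15.0294]), 238) (array([14.9498, 15.0084]), 239)
22.2 [ 0.4524 -0.0638  0.298 ] [-0.2556  0.4237 -0.3748] -0.0038042655828096302 q [-0.4003 -0.1464  1.8044 -0.0008  1.4827 -0.2842]
[[ 0.0005  0.9933 -0.1158]
 [-0.0011 -0.1158 -0.9933]
 [-1.      0.0007  0.001 ]]
```

View pics/flap.png

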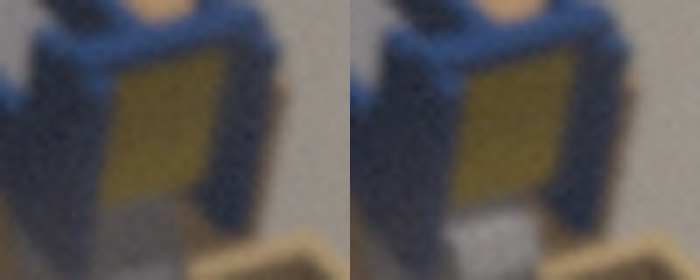

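Flap and one good blade match the start. The other green patch's centroid differs by 1 px, so I'll look at it.

Call:
servo_tool:
  targets:
    - [0, 0, 0, -20, 0, 0, -1]
    - [0, 0, 0, -40, 0, -10, -1]
    - [0, 0, 0, -60, 0, -30, -1]
    - [0, 0, 0, -60, 0, -60, -1]
    - [0, 0, 0, -60, 0, -60, -1]
    - [0, 0, 0, -60, 0, -60, -1]
    - [0, 0, 0, -60, 0, -60, -1]
    - [0, 0, 0, -60, 0, -60, -1]

```text
time_s: 23.2
eef_pos: [0.4592, -0.0047, 0.3577]
eef_rot: [-0.47, -0.528, -0.47, 0.529]
wrist_force: [-0.7, 0.2, -0.9]
opening: -0.001
```

```bash
python3 - <<'E'
from h import *
s0=cv2.imread("pics/scene0.png");t0=cv2.imread("pics/top0.png")
t=ctrl.camera("top");s=ctrl.camera("scene")
a=np.hstack([cv2.resize(x[180:300,330:425],None,fx=4,fy=4) for x in(t0,t["pixels"])]);cv2.imwrite("pics/g.png",a)
print(red(s,(380,295,420,330)))
def fl(im):
    h=cv2.cvtColor(im[225:262,380:420],cv2.COLOR_BGR2HSV);m=cv2.inRange(h,(18,90,50),(35,255,255));p=np.argwhere(m);return m.sum()/255,p.mean(0)
print(fl(s0),fl(s["pixels"]));st()
E
```

```text
(array([400.8298, 313.1702]), np.int32(188))
(np.float64(243.0), array([18.6379, 12.9671])) (np.float64(252.0), array([19.0159, 13.2579]))
23.3 [ 0.4593 -0.0045  0.3579] [0.6291 0.1309 0.4963] -0.0019660205655502843 q [-0.2686 -0.1679  1.706  -0.0009  1.6028 -0.1517]
[[ 0.0003  0.9932 -0.1166]
 [-0.0011 -0.1166 -0.9932]
 [-1.      0.0005  0.001 ]]
```

View pics/g.png

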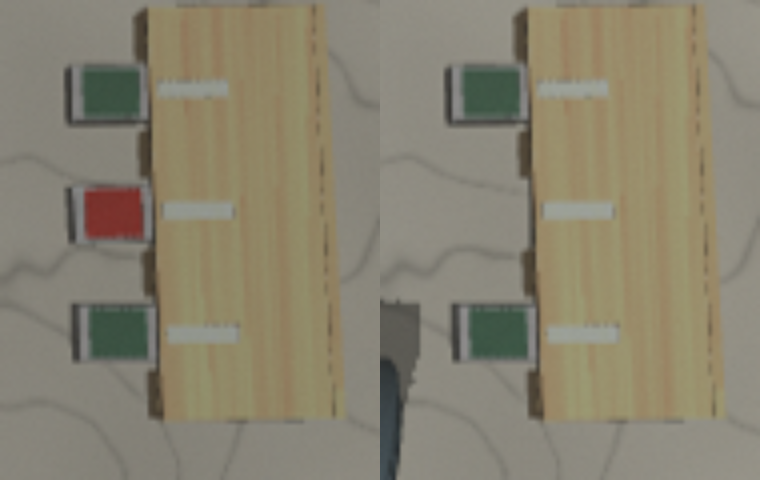

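```bash
python3 - <<'E'
from h import *
s0=cv2.imread("pics/scene0.png").astype(float);s=np.mean([ctrl.camera("scene")["pixels"].astype(float) for _ in range(3)],0)
def chroma(im): 
    im=cv2.GaussianBlur(im,(3,3),0);return ((im[:,:,1]+im[:,:,2])/2-im[:,:,0])
for nm,im in(("0",s0),("now",s)):
    c=chroma(im);out=[]
    for x in range(388,398):
        col=c[244:262,x];m=c[238:246,x].mean();h=m/2
        i=np.where(col<h)[0];k=i[0];out.append(244+k-1+(col[k-1]-h)/(col[k-1]-col[k]))
    print(nm,np.round(out,1))
    out=[]
    for y in range(236,250,2):
        row=c[y,378:395];h=c[y,390:396].mean()/2;k=np.where(row>h)[0][0];out.append(378+k-(row[k]-h)/(row[k]-row[k-1]))
    print("left",np.round(out,1))
t=ctrl.camera("top");X=np.array([*(M+u*.142),.167]);c=ctrl.camera("scene")
n=np.array([*u,0])
for a in(0,.08): print(a,proj(c,X+n*.057*np.sin(a)+[0,0,.057*(1-np.cos(a))]))
E
```

```text
0 [253.7 253.4 253.1 252.9 252.6 252.5 252.4 252.1 251.4 250.7]
left [387.6 386.8 386.4 386.1 385.7 385.5 385.1]
now [253.6 253.3 253.  252.7 252.5 252.5 252.5 252.2 251.4 250.7]
left [387.6 386.8 386.4 386.1 385.8 385.5 385.2]
0 [388.7199 251.4543]
0.08 [389.8768 252.5926]
```

The flap's edges match the start to about 0.1 px, where 0.08 rad would shift them about 1 px. It is shut and the scene is still, so I'm handing in.

```bash
python3 -c "
from bench import ctrl
print(ctrl.hand_in())"
```

```text
the job is handed in; nothing more can be done
None
```

I finished the job and handed it in at about 23.5 s of the 67 s allowed; hand-in gives no verdict.

**What I did:**
1. I drew the reject out of the middle slot by its root, laid it flat on the bench and let go.
2. I took it again by the airfoil just ahead of the tip shroud, fed it root first into the lane and released it with the tip outside the mouth.
3. I pushed it from behind with closed fingers. The root opened the flap and the blade dropped off the edge. The fingers stayed about 70 mm or more short of the flap.

**Last checks:**
- **Blade in crate:** it leans on the steel lip rather than lying flat, with its root on the crate floor and its tip just under the flap. I estimate its middle at crate x ≈ -0.08 m and z ≈ 0.08 m, inside the walls and below the rim. The red patch had not moved between pictures 1 s apart.
- **Flap:** its edges match the first picture to about 0.1 px, where 0.08 rad would shift them about 1 px, so it is shut.
- **Good blades and jar:** the jar and one good blade match their starting pixel positions. The other green patch was off by 1 px in one check but looked unmoved in a side-by-side picture.
- **Robot:** it is clear of everything.

**Disagreements:**
- Heights from combining the two views of the chute read about 10 mm low. I used the given heights there instead.
- One measurement of the blade's length gave 154 mm instead of 160, because I misread the root edge. I placed the second grasp from the tip end instead.

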